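# Build up an antenna element on the tilted mast and lock it

### The arm

A 7-joint arm with a two-finger parallel gripper is mounted at the origin on the work surface. World frame = base frame: x ahead of the robot, y to its left, z up, the work surface at z = 0. Lengths are in m, angles in rad, forces in N, time in s.
With the tool pointing down it reaches from about 0.425 to 0.875 m from the base axis. Payload 4.7 kg.
Tool frame: the origin (TCP) lies midway between the tips of the shut fingers; the grasp point (between the pads) lies 19 mm behind it; z points along the fingers, x is the direction in which the jaws open and shut, and the axes are right-handed (so a half turn about z gives the same grasp; the last joint's range is limited). The gripper opens to 87 mm and grips with 3 to 60 N. Pads are 19 mm wide; open, the fingers measure 117 mm over their backs; the gripper's body (75 mm by 190 mm) begins 51 mm behind the grasp point.
Start: joints at [1.236, 0.321, -0.07, 1.45, 0.023, 1.371, -0.057], TCP at [0.222, -0.611, 0.223] pointing down, gripper open.
Joint ranges: [-2.86, 2.86], [-0.3, 2.09], [-1.38, 1.24], [0.06, 2.45], [-1.56, 4.7], [0.09, 2.05], [-2.69, 2.69]. Speed limits (rad/s): [2.57, 2.57, 3.14, 3.14, 3.14, 3.14, 3.14].

### API

Orientations are given as a rotation vector (axis times angle).
In Python, from bench import get_state, eyes, ticket gives the robot as it stands.
- The arm moves only by the tool carry_out, never from a script. Its argument "motion" is a list of rows, each a list of 2 entries, a list of its own where there are three numbers: the shift along the world's x, y, z in m, then the turn about the world's z in rad. A call has 1 to 20 rows; each row is the pose to reach, as a shift and turn from the pose commanded when the call began; what a row does not reach only later rows make up. A row lasts 1/10 s, in which the tool goes at most 50 mm and 8.59 degrees, less where a joint would pass 70% of its speed; a pose out of reach is approached as far as the arm can. A call with a gripper value outside its range is refused whole. "grip" is the gripper command: -1 is fully open, 1 is shut, values between are in proportion, set as the call begins (left out, the last holds). The fingers move at their own pace and stop on an object; "squeeze" is the grip in N (left out, the last holds). Time passes only in rows, so rows that repeat a pose let the fingers close. It gives the time, the measured TCP pose, the force and the opening at its end, in the units of the state.
- get_state(): the state, without advancing time (a new reading comes with each control period).
- eyes.get_image(name): name is "scene" or "top"; returns a dict with "pixels" (420x560x3 uint8, blue, green, red), "mtx" (3x3 intrinsics, pixels), "extrinsics" (4x4, takes a point from camera to world coordinates). Camera axes: x right, y down, z forward; pixel columns grow to the right and rows downward; lengths in m; the calibration is good to about 2 mm. A picture is of the moment at which its call begins. There is no depth.
- ticket.close_job(): hands the job in, once; it reports no verdict.
The state is a dict: "time": time; "joint_positions": joint angles; "qd": joint speeds; "joint_torque": joint torques, N m; "position": TCP position; "tool_rot": TCP orientation; "ft_force": force on the tool from outside, world axes, zero at the start; "torque": the same for the moment, N m; "grip_width": opening from 0.0 (shut) to 1.0 (fully open).
Only numpy, scipy, OpenCV 4.12 (cv2) and the standard library are available. Lean on these libraries where they do the work, as an engineer would, in place of code of your own. Each camera call takes 0.05 s, during which the arm holds its last target. There are 200 camera calls.

### The job

Build up the antenna element on the leaning mast of the tilting head: first the white insulator, then the gold disc, both hub upward and set down fully home, not dropped. Then put the black bayonet nut on top, push it down against the spring, turn it clockwise until its groove snaps up onto the cross pin, and let go. Leave the helix elements, the white block and the spanner where they are.

Things in the scene. Friction and masses are not known exactly. Their poses are not given: they have to be found in the camera images.
- mount: Aluminium stand of the tilting head, fixed. Base 210 x 230 x 12 mm; two cheek plates 90 to 102 mm to either side (its y), tops 138 mm above the table. Origin under its middle; the mast foot is 98 mm above it. The white face plate (150 x 150 mm) tilts between the cheeks about a level axis, towards the robot's side, and is stiffly clamped.
- mast_foot (a point): Foot of the steel mast, on its axis at the face plate's surface. z runs up along the mast, which leans 24 to 36 degrees from vertical, roughly towards the robot; y is the level tilt axis. Heights in mm along z: mast diameter 26 from 0 to 64 (chamfered from 60), then a neck of diameter 10 up to 90 (pointed from 85). It does not turn by hand.
- pin_centre (a point): On the mast axis, 82.5 mm above mast_foot, same axes as mast_foot: centre of the brass cross pin through the neck, diameter 5, 25 mm from end to end, square to the mast. The pin lies along y to within 20 degrees either way; its true angle is not reported and must be found by feel or by sight.
- spring_seat (a point): On the mast axis, 18 mm above mast_foot, same axes: top of the round aluminium pressure plate (diameter 72) when free. It sits on a spring and yields up to 10 mm along the mast: 8 N to start, 1.5 N more per mm, 23 N fully down, less the weight of the parts on it. The point itself stays put.
- insulator: White plastic insulator, lying hub up. Origin at the centre of its underside, z up. Flange of diameter 100, 10 mm thick; hub of diameter 50 up to 32 mm above the underside; bore of diameter 31 right through. About 0.18 kg. On the mast it rests on the pressure plate, underside 18 mm above mast_foot.
- disc: Gold-coloured metal disc, lying hub up. Origin at the centre of its underside, z up. Disc of diameter 130, 6 mm thick; hub of diameter 50 up to 26 mm above the underside; bore of diameter 31 right through. About 0.36 kg. On the mast it rests on the insulator's hub, underside 50 mm above mast_foot before the spring is pressed.
- nut: Black hexagonal bayonet nut with a metal inside, lying open side up; 56 mm across flats, 28 high, 0.2 kg. Origin at the centre of its underside, z up; flats face its x axis and every 60 degrees from it. Bore 17 mm across for the neck. On the disc's hub, slot over the pin, its underside is 76 mm above mast_foot; off the pin's line it stops on the pin at 85.
- nut_slot (a point): Centre of the nut's underside, same axes as the nut. The keyhole slot for the pin passes right through here: 10 mm wide, 32 long, open to both ends of the pin, lying 75 degrees clockwise (seen from above) of the nut's x axis. On one side stands a high dark wall, so the pin can leave it only by turning the nut clockwise, 75 degrees from slot to groove.
- nut_groove (a point): On the nut's axis, 8 mm above its underside, same axes: floor of the locking groove for the pin, 8 mm wide, along the nut's x axis (white marks on the rim). The brass land between slot and groove is 11 mm above the underside; a high wall past the groove stops the turn. To turn, push the nut's underside down to 69..66 mm above mast_foot; locked, the spring lifts it to 72.
- helix_a: Bystander: steel wire helix, 4 turns, on a white plastic foot of diameter 90; 97 high. Origin at the centre of its underside.
- helix_b: Bystander: steel wire helix, 3 turns, on a white plastic foot of diameter 90; 97 high. Origin at the centre of its underside.
- ptfe_block: Bystander: white plastic block 60 x 130 x 28 with two round holes. Origin at the centre of its underside, y along its length.
- spanner: Bystander: steel spanner 180 long, lying flat, x along its length.
Not all that is in view belongs to the job. Of the things that look like the nut, the largest one is meant. Several things have the shape of the disc; the one meant has the colours described above.

How it is judged:
By the outcome, as a careful person would: the job done as asked, in the order asked, and still so for the second after the job is handed in, with the robot touching nothing.
It also fails if it takes over 72 s, if anything falls off the work surface, if the arm or the gripper's body presses on something with over 40 N, if the wrist force passes 120 N, or if a joint passes its speed limit or range.

## Working session

There is one attempt and no reset: what is moved stays moved. The work goes in short steps, Python scripts to look and compute and a tool call to move; the robot and the scene stay as the last step left them, time stands still between calls to the robot, and variables do not carry over. Pictures are saved under pics/ and viewed, about 8 in all and at most 12, crops included, and the job is handed in when it is done.

Besides the shell and the picture viewer there is one more tool, called after "Request:" as name(argument=value, ...) on one line, values as JSON. carry_out: Moves the arm, as the interface text tells. Its arguments: {"type":"object","properties":{"motion":{"type":"array","items":{"type":"array"}},"grip":{"type":"number"},"squeeze":{"type":"number"}},"required":["motion"]}

```bash
ls; mkdir -p pics
cat > h.py <<'E'
import numpy as np, cv2, sys
from scipy.spatial.transform import Rotation as R
from bench import get_state, eyes, ticket
def img(n,f=None,crop=None,s=1):
    d=eyes.get_image(n); p=np.array(d["pixels"],dtype=np.uint8)
    if f:
        q=p if crop is None else p[crop[1]:crop[3],crop[0]:crop[2]]
        cv2.imwrite('pics/'+f,cv2.resize(q,None,fx=s,fy=s,interpolation=cv2.INTER_CUBIC))
    return d
def ray(d,u,v):
    K=np.array(d["mtx"]);T=np.array(d["extrinsics"])
    r=T[:3,:3]@np.linalg.solve(K,[u,v,1]); return T[:3,3],r/np.linalg.norm(r)
def atz(d,u,v,z):
    o,r=ray(d,u,v); return o+r*(z-o[2])/r[2]
def proj(d,P):
    K=np.array(d["mtx"]);T=np.linalg.inv(np.array(d["extrinsics"]))
    P=np.atleast_2d(P)@T[:3,:3].T+T[:3,3]; q=P@K.T; return q[:,:2]/q[:,2:]
E
python3 - <<'E'
from h import *
a=img("scene","s0.png",s=1.4); b=img("top","t0.png",s=1.4)
for d in(a,b): print(np.round(d["mtx"],1).tolist(),np.round(d["extrinsics"],3).tolist())
s=get_state(); print({k:np.round(v,3).tolist() for k,v in s.items()})
E
```

```text
pics
[[494.6, 0.0, 276.0], [0.0, 494.6, 205.0], [0.0, 0.0, 1.0]] [[0.424, 0.702, -0.572, 1.243], [0.906, -0.339, 0.254, -0.388], [-0.016, -0.626, -0.78, 1.175], [0.0, 0.0, 0.0, 1.0]]
[[413.4, 0.0, 269.3], [0.0, 413.4, 209.4], [0.0, 0.0, 1.0]] [[0.026, -0.997, 0.079, 0.401], [-0.999, -0.023, 0.031, -0.067], [-0.029, -0.08, -0.996, 1.247], [0.0, 0.0, 0.0, 1.0]]
{'time': 0.1, 'joint_positions': [1.236, 0.322, -0.07, 1.452, 0.023, 1.371, -0.057], 'qd': [0.001, -0.001, -0.002, -0.003, -0.0, -0.001, 0.0], 'joint_torque': [0.0, -49.257, -0.405, -31.34, -0.064, 0.039, 0.0], 'position': [0.222, -0.61, 0.222], 'tool_rot': [-2.573, 1.802, 0.002], 'ft_force': [-0.047, -0.149, -0.079], 'torque': [0.03, 0.009, 0.034], 'grip_width': 0.999}
```

View pics/s0.png

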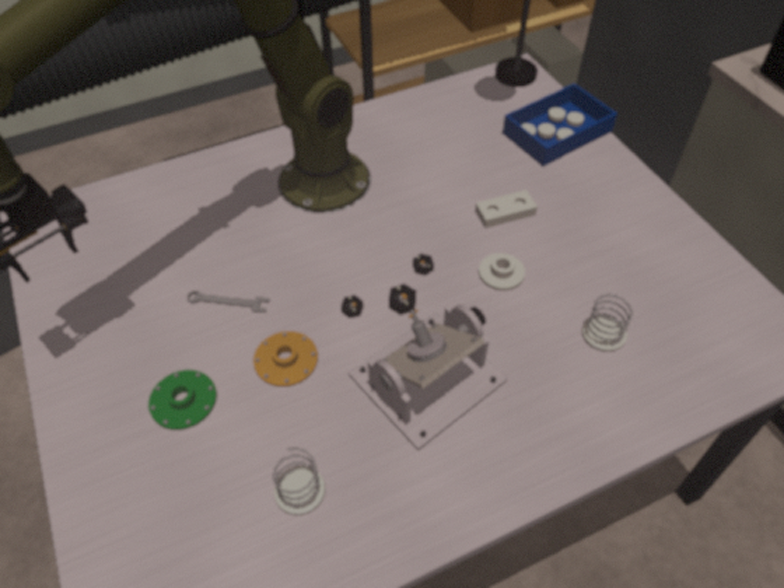

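View pics/t0.png

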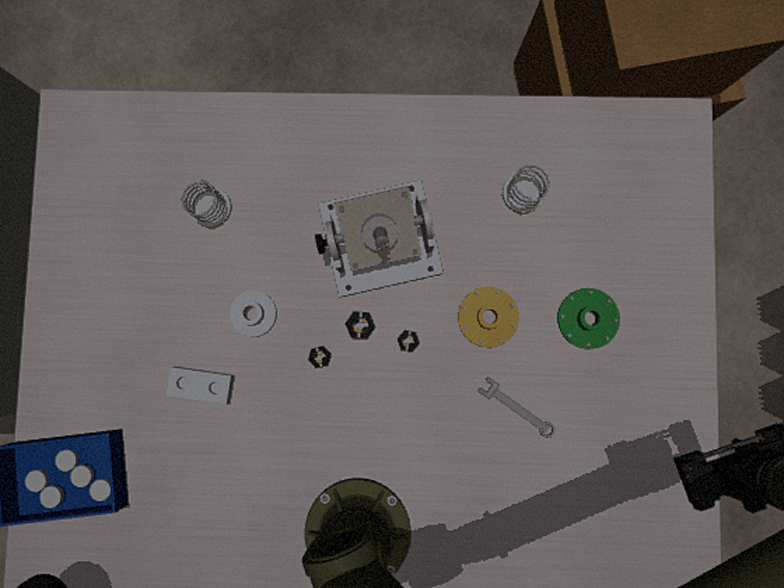

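The images show all the parts: gold disc at top-view pixel (488,317)/1.4, insulator (254,314)/1.4, nut (the largest, at 360,325)/1.4, and the mount at (381,239)/1.4. I'll get sub-pixel fits next, with enlarged crops of the mount and nut.

Run:
```python
from h import *
def avg(n,k=4):
    ds=[eyes.get_image(n) for _ in range(k)]
    d=ds[0]; d["pixels"]=np.mean([x["pixels"] for x in ds],0).astype(np.uint8); return d
a=avg("scene");b=avg("top")
import pickle; pickle.dump((a,b),open('ab.pkl','wb'))
def c(d,x0,y0,x1,y1,w,h): return cv2.resize(np.ascontiguousarray(d["pixels"][y0:y1,x0:x1]),(w,h),interpolation=cv2.INTER_CUBIC)
m=np.zeros((600,800,3),np.uint8)
m[:400,:400]=c(b,220,122,320,222,400,400)      # top mount x4
m[:400,400:]=c(a,250,205,350,305,400,400)      # scene mount x4
m[400:,:200]=c(b,237,212,277,252,200,200)      # top nut x5
m[400:,200:400]=c(a,268,193,308,233,200,200)   # scene nut x5
m[400:,400:600]=c(b,157,197,207,247,200,200)      # insulator top x4
m[400:,600:]=c(b,323,201,373,251,200,200)      # disc top
m=cv2.convertScaleAbs(m,alpha=1.5)
cv2.imwrite('pics/z1.png',m)
# segmentation of disc & insulator
p=b["pixels"];hsv=cv2.cvtColor(p,cv2.COLOR_BGR2HSV)
def fit(d,mask,box):
    x0,y0,x1,y1=box; mm=np.zeros(mask.shape,np.uint8); mm[y0:y1,x0:x1]=mask[y0:y1,x0:x1]
    cs,_=cv2.findContours(mm,cv2.RETR_EXTERNAL,cv2.CHAIN_APPROX_NONE); q=max(cs,key=cv2.contourArea)
    return cv2.fitEllipse(cv2.convexHull(q))
m1=((hsv[...,1]>110)).astype(np.uint8)*255
e=fit(b,m1,(315,195,380,260)); print('disc',e,atz(b,*e[0],.006))
hs=cv2.cvtColor(a["pixels"],cv2.COLOR_BGR2HSV)
e=fit(a,(hs[...,1]>110).astype(np.uint8)*255,(170,225,240,285)); print('disc scene',e,atz(a,*e[0],.003))
for u,v in((254,314),(252,313)): print(atz(b,u/1.4,v/1.4,.01))
print('ins scene',atz(a,502/1.4,271/1.4,.005),atz(a,503/1.4,266/1.4,.032))
print('nut',atz(b,360/1.4,325/1.4,.028),atz(a,403/1.4,298/1.4,.02))
```

```text
disc ((348.4869689941406, 225.94789123535156), (42.694305419921875, 43.29524230957031), 115.36582946777344) [ 0.45640714 -0.26572499  0.006     ]
disc scene ((203.58970642089844, 255.87721252441406), (37.575340270996094, 45.13092803955078), 75.00714111328125) [ 0.46077372 -0.26717932  0.003     ]
[0.44889323 0.23577832 0.01      ]
[0.45093949 0.24020552 0.01      ]
ins scene [0.45444071 0.24166644 0.005     ] [0.46143224 0.23638673 0.032     ]
nut [0.4305508  0.00560161 0.028     ] [0.43785895 0.00755608 0.02      ]
```

View pics/z1.png

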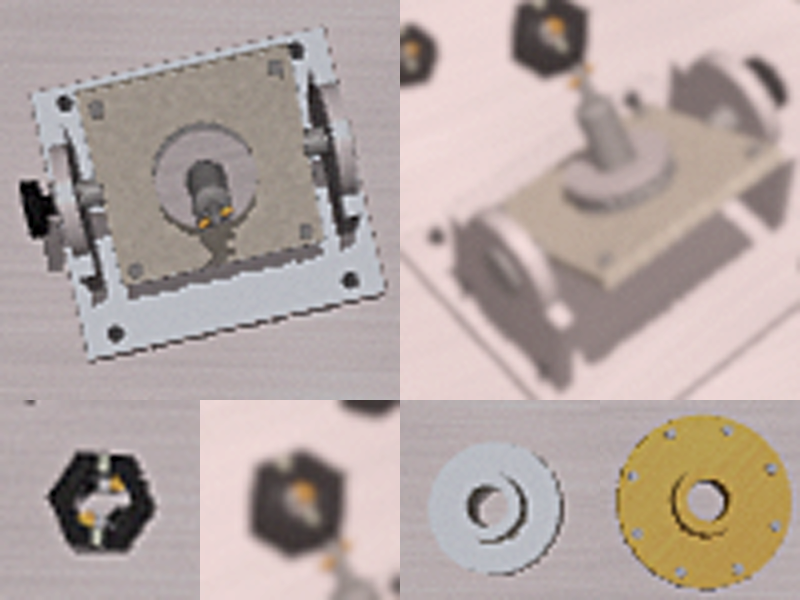

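The crops show the mount's base corners at (32,92), (322,28), (387,293) and (90,358) in the top crop, and the brass pin ends at (203,224) and (227,211). The pin centre in the scene crop is near (580,77). The nut's white marks run nearly along world x.

Run:
```python
from h import *
import pickle; from scipy.optimize import least_squares
a,b=pickle.load(open('ab.pkl','rb'))
T=lambda u,v:(u/4+220-.125*3,v/4+122-.375)
S=lambda u,v:((u-400)/4+250-.375,v/4+205-.375)
cor=[T(32,92),T(322,28),T(387,293),T(90,358)]
W=[atz(b,*c,.012) for c in cor]; print(np.round(W,3),[np.round(np.linalg.norm(W[i]-W[i-1]),3) for i in range(4)])
p1,p2=T(203,224),T(227,211); pc=S(580,77)
# model: x,y,yaw,lean, pin delta, shift of top/scene allowed (small)
L=np.array([[.105,.115,.012],[.105,-.115,.012],[-.105,-.115,.012],[-.105,.115,.012]])
def mod(q):
    x,y,yaw,ln,dl=q; Rm=R.from_euler('z',yaw); M=Rm*R.from_euler('y',-ln)
    o=np.array([x,y,0]); foot=o+[0,0,.098]; pin=foot+M.apply([0,0,.0825])
    pd=M.apply([-np.sin(dl),np.cos(dl),0])*.0105
    return Rm.apply(L)+o,foot,pin,pin+pd,pin-pd,M
def res(q):
    c,f,p,e1,e2,M=mod(q)
    return np.r_[(proj(b,c)-cor).ravel(),(proj(b,[e1,e2])-[p1,p2]).ravel(),(proj(a,p)-pc).ravel(),q[4]*.5]
s=least_squares(res,[.6,-.03,.2,.5,0]); q=s.x
c,f,p,e1,e2,M=mod(q)
print('mount',np.round(q[:2],4),'yaw,lean,delta deg',np.round(np.degrees(q[2:]),1)); print('foot',f,'pin',p,'axis',M.apply([0,0,1])); print(np.round(s.fun,2))
# nut: marks top crop (103,463),(97,538) x5 offset (237,212)
N=lambda u,v:(u/5+237-.4,(v-400)/5+212-.4)
A,B=atz(b,*N(103,463),.028),atz(b,*N(97,538),.028); print('nut',(A+B)/2,np.degrees(np.arctan2(*(A-B)[[1,0]])))
G1,G2=atz(b,*N(117,483),.011),atz(b,*N(87,518),.011);print('brass',(G1+G2)/2)
h=atz(b,*N(102,502),.028);print('hex',h)
Q=lambda u,v:((u-200)/5+268-.4,(v-400)/5+193-.4); print('nut scene',atz(a,*Q(297,504),.02))
I=lambda u,v,x0,y0,U:((u-U)/4+x0-.375,(v-400)/4+y0-.375)
print('ins',atz(b,*I(495,508,157,197,400),.01),'bore', atz(b,*I(497,507,157,197,400),.032))
print('disc hub',atz(b,*I(708,501,323,201,600),.026))
st=get_state();print(st['time'],R.from_rotvec(st['tool_rot']).as_matrix().round(3).tolist())
```

```text
[[ 0.695  0.104  0.012]
 [ 0.748 -0.115  0.012]
 [ 0.547 -0.168  0.012]
 [ 0.493  0.053  0.012]] [np.float64(0.208), np.float64(0.226), np.float64(0.208), np.float64(0.228)]
mount [ 0.6211 -0.0311] yaw,lean,delta deg [14.  33.5 17.5]
foot [ 0.62107565 -0.03106704  0.098     ] pin [ 0.57687625 -0.04206539  0.16678735] axis [-0.53575032 -0.13331328  0.83378604]
[-0.59 -0.11  0.64 -0.72 -0.01 -0.01 -0.57  0.46 -0.19  0.06  0.75 -0.49
 -0.22 -0.83  0.15]
nut [0.43184636 0.00723993 0.028     ] -2.964684148937475
brass [0.43227287 0.00707137 0.011     ]
hex [0.43096098 0.00603532 0.028     ]
nut scene [0.43858396 0.00438988 0.02      ]
ins [0.45080589 0.23906063 0.01      ] bore [0.45070561 0.23216474 0.032     ]
disc hub [ 0.45581856 -0.26584327  0.026     ]
0.5 [[0.342, -0.94, -0.0], [-0.94, -0.342, -0.0], [0.0, 0.0, -1.0]]
```

Request:
carry_out(motion=[[[0.278,0.411,0],-0.105],[[0.278,0.411,0],-0.105],[[0.278,0.411,0],-0.105],[[0.278,0.411,0],-0.105],[[0.278,0.411,0],-0.105],[[0.278,0.411,0],-0.105],[[0.278,0.411,0],-0.105],[[0.278,0.411,0],-0.105],[[0.278,0.411,0],-0.105],[[0.278,0.411,0],-0.105],[[0.231,0.849,-0.05],-0.105],[[0.231,0.849,-0.05],-0.105],[[0.231,0.849,-0.05],-0.105],[[0.231,0.849,-0.05],-0.105],[[0.231,0.849,-0.05],-0.105],[[0.231,0.849,-0.05],-0.105],[[0.231,0.849,-0.05],-0.105],[[0.231,0.849,-0.05],-0.105],[[0.231,0.849,-0.05],-0.105],[[0.231,0.849,-0.05],-0.105]], grip=-1, squeeze=20)

```text
time: 2.5
position: [0.4504, 0.2454, 0.1728]
tool_rot: [-2.483, 1.92, 0.005]
ft_force: [-0.1, 0.4, -0.6]
grip_width: 1.001
```

Request:
carry_out(motion=[[[0,0,-0.05],0],[[0,0,-0.1],0],[[0,0,-0.14],0],[[0,0,-0.155],0],[[0,0,-0.155],0]])

```text
time: 3.0
position: [0.4519, 0.237, 0.0161]
tool_rot: [2.472, -1.933, -0.004]
ft_force: [-1.1, 0.5, -0.7]
grip_width: 0.997
```

Run:
```python
from h import *
a=img("scene");b=img("top")
def c(d,x,y,r): return cv2.resize(np.ascontiguousarray(d["pixels"][y-r:y+r,x-r:x+r]),(400,400),interpolation=cv2.INTER_CUBIC)
cv2.imwrite('pics/i1.png',cv2.convertScaleAbs(np.hstack([c(a,358,192,40),c(b,181,224,40)]),alpha=1.4))
```

```text
(no output)
```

View pics/i1.png

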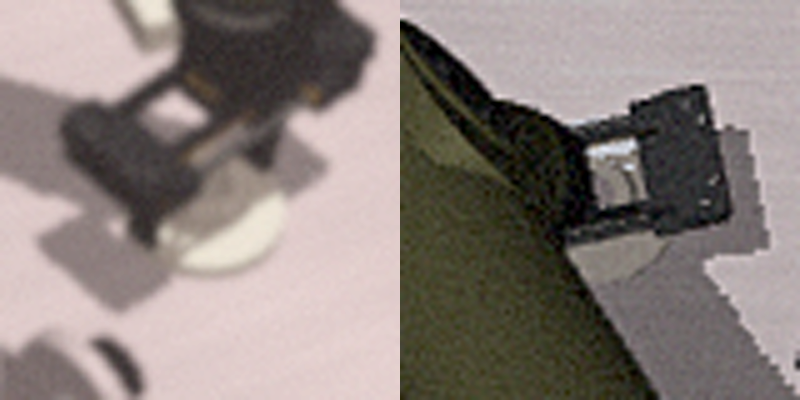

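The picture shows the flange centred between the fingers (hub in the gap). I'll close and lift.

Request:
carry_out(motion=[[[0,0,0],0],[[0,0,0],0],[[0,0,0],0],[[0,0,0],0],[[0,0,0],0],[[0,0,0.02],0],[[0,0,0.06],0],[[0,0,0.11],0],[[0,0,0.16],0],[[0,0,0.2],0],[[0,0,0.2],0]], grip=1, squeeze=20)

```text
time: 4.2
position: [0.456, 0.2401, 0.2233]
tool_rot: [-2.469, 1.93, -0.01]
ft_force: [0.4, 1.5, -1.8]
grip_width: 0.566
```

Request:
carry_out(motion=[[[0.079,-0.291,0],0],[[0.079,-0.291,0],0],[[0.079,-0.291,0],0],[[0.079,-0.291,0],0],[[0.079,-0.291,0],0],[[0.079,-0.291,0],0],[[0.079,-0.291,0],0],[[0.079,-0.291,-0.01],0],[[0.079,-0.291,-0.018],0],[[0.079,-0.291,-0.024],0],[[0.079,-0.291,-0.028],0],[[0.079,-0.291,-0.031],0],[[0.079,-0.291,-0.034],0],[[0.079,-0.291,-0.037],0]])

```text
time: 5.6
position: [0.5311, -0.0527, 0.1803]
tool_rot: [2.474, -1.933, -0.002]
ft_force: [-6.4, -1.7, 0.9]
grip_width: 0.566
```

Run:
```python
from h import *
print(get_state()['ft_force'],get_state()['position'])
a=img("scene");b=img("top")
def c(d,x,y,r): return cv2.resize(np.ascontiguousarray(d["pixels"][y-r:y+r,x-r:x+r]),(400,400),interpolation=cv2.INTER_CUBIC)
cv2.imwrite('pics/i2.png',cv2.convertScaleAbs(np.hstack([c(a,300,225,40),c(b,280,175,40)]),alpha=1.4))
```

```text
[-6.36420338 -1.66309017  0.94352733] [ 0.53114899 -0.05269769  0.18031908]
```

View pics/i2.png

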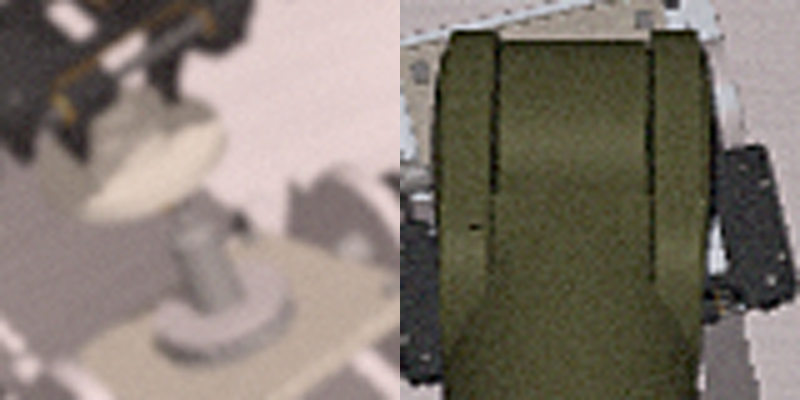

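The insulator pivots in the jaws on the mast tip, as planned. I'll tilt it further, lift it, then hover above the mast.

Request:
carry_out(motion=[[[0,0,-0.003],0],[[0,0,-0.006],0],[[0,0,-0.009],0],[[0,0,-0.012],0],[[0,0,-0.014],0],[[0,0,-0.014],0],[[0,0,0.02],0],[[0,0,0.034],0],[[0.024,0.005,0.034],0],[[0.024,0.005,0.016],0],[[0.024,0.005,0.016],0]])

```text
time: 6.8
position: [0.5559, -0.0473, 0.1949]
tool_rot: [2.476, -1.934, -0.003]
ft_force: [-0.8, -0.0, -1.8]
grip_width: 0.566
```

Run:
```python
from h import *
print(get_state()['ft_force'],get_state()['position'])
a=img("scene")
p=a["pixels"]; x,y,r=300,220,40
m=cv2.convertScaleAbs(cv2.resize(np.ascontiguousarray(p[y-r:y+r,x-r:x+r]),(560,560),interpolation=cv2.INTER_CUBIC),alpha=1.4)
# overlay predicted flange underside/top circles & axis
f=np.array([.6211,-.0311,.098]);
M=R.from_euler('z',14,degrees=True)*R.from_euler('y',-33.5,degrees=True)
tcp=np.array(get_state()['position']); piv=tcp+[0,0,.0075]
t=np.linspace(0,2*np.pi,90)
def dr(P,c):
    q=((proj(a,P)-[x-r,y-r]+.5)*7).astype(int); cv2.polylines(m,[q.reshape(-1,1,2)],False,c,1)
for ln,c in((28,(255,0,0)),(33.5,(0,0,255))):
    M=R.from_euler('z',14,degrees=True)*R.from_euler('y',-ln,degrees=True)
    dr(piv+M.apply(np.c_[.05*np.cos(t),.05*np.sin(t),0*t-.0245]),c)
    dr(np.array([f,f+M.apply([0,0,.09])]),c)
cv2.imwrite('pics/i3.png',m)
```

```text
[-0.80096634 -0.03689816 -1.8395229 ] [ 0.55589757 -0.04731432  0.19489101]
```

View pics/i3.png

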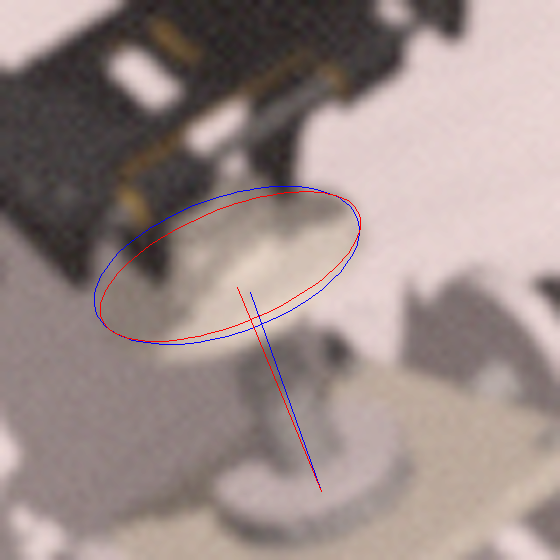

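The tilt matches the expected lean within a few degrees. I'll go down along the mast axis.

Request:
carry_out(motion=[[[0.006,0.0015,-0.0094],0],[[0.012,0.003,-0.0188],0],[[0.0182,0.0045,-0.0283],0],[[0.0182,0.0045,-0.0283],0],[[0.0198,0.0049,-0.0308],0],[[0.0214,0.0053,-0.0333],0],[[0.023,0.0057,-0.0358],0],[[0.0246,0.0061,-0.0383],0],[[0.0262,0.0065,-0.0408],0],[[0.0278,0.0069,-0.0434],0],[[0.0295,0.0073,-0.0459],0],[[0.0295,0.0073,-0.0459],0]], squeeze=12)

```text
time: 8.05
position: [0.5855, -0.0405, 0.1502]
tool_rot: [2.475, -1.935, -0.001]
ft_force: [0.3, 0.6, -2.5]
grip_width: 0.573
```

Request:
carry_out(motion=[[[0.0016,0.0004,-0.0025],0],[[0.0032,0.0008,-0.005],0],[[0.0048,0.0012,-0.0075],0],[[0.0064,0.0016,-0.01],0],[[0.008,0.002,-0.0125],0],[[0.0096,0.0024,-0.015],0],[[0.0112,0.0028,-0.0175],0],[[0.0123,0.0031,-0.0192],0],[[0.0123,0.0031,-0.0192],0]])

```text
time: 8.95
position: [0.5976, -0.0374, 0.1323]
tool_rot: [2.474, -1.934, -0.001]
ft_force: [-5.5, 0.9, 6.6]
grip_width: 0.572
```

Request:
carry_out(motion=[[[0.0005,0.0001,-0.0008],0],[[0.0011,0.0003,-0.0017],0],[[0.0011,0.0003,-0.0017],0]])

```text
time: 9.25
position: [0.5985, -0.037, 0.131]
tool_rot: [2.474, -1.934, -0.001]
ft_force: [-5.4, 0.7, 8.2]
grip_width: 0.572
```

```bash
cat >> h.py <<'E'
def two(f,ca,cb,r,w=400,al=1.4):
    a=img("scene");b=img("top")
    c=lambda d,x,y: cv2.resize(np.ascontiguousarray(d["pixels"][y-r:y+r,x-r:x+r]),(w,w),interpolation=cv2.INTER_CUBIC)
    cv2.imwrite('pics/'+f,cv2.convertScaleAbs(np.hstack([c(a,*ca),c(b,*cb)]),alpha=al)); return a,b
E
python3 - <<'E'
from h import *
s=get_state();print(s['ft_force'],s['torque'],s['position'])
img("scene","i4.png",(260,185,340,275),7)
E
```

```text
[-5.35331763  0.68323667  8.15110871] [-0.06523302  1.169809   -0.09254025] [ 0.59845725 -0.03696596  0.13101095]
```

View pics/i4.png

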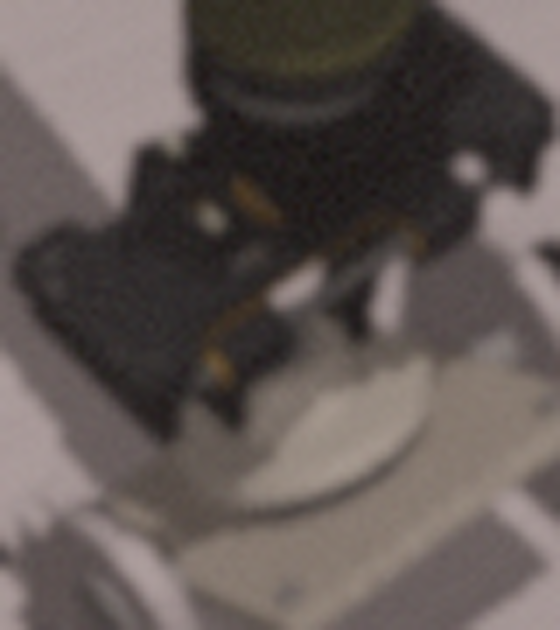

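The insulator sits flat on the pressure plate, and the reaction along the mast rises at about the spring rate. I'll release it and go to the disc.

Request:
carry_out(motion=[[[0,0,0],0],[[0,0,0],0],[[0,0,0],0],[[0,0,0.03],0],[[0,0,0.07],0],[[-0.02,-0.03,0.1],0],[[-0.06,-0.08,0.1],0],[[-0.141,-0.229,0.1],0],[[-0.141,-0.229,0.08],0],[[-0.141,-0.229,0.05],0],[[-0.141,-0.229,0.03],0],[[-0.141,-0.229,-0.02],0],[[-0.141,-0.229,-0.07],0],[[-0.141,-0.229,-0.1],0],[[-0.141,-0.229,-0.117],0],[[-0.141,-0.229,-0.117],0]], grip=-1)

```text
time: 10.9
position: [0.4558, -0.2649, 0.0098]
tool_rot: [2.475, -1.935, -0.009]
ft_force: [0.1, -0.4, 0.3]
grip_width: 0.998
```

Run:
```python
from h import *
two('d1.png',(300,230),(271,172),35)
```

```text
(no output)
```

View pics/d1.png

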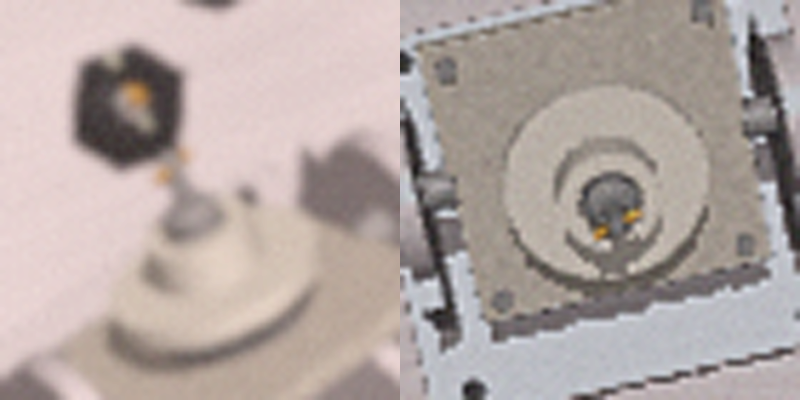

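The insulator sits square on the plate, and the pin ends show brass at about 18° CCW from the tilt axis. I'll grip the disc and take it to the tilting position.

Request:
carry_out(motion=[[[0,0,0],0],[[0,0,0],0],[[0,0,0],0],[[0,0,0],0],[[0,0,0],0],[[0,0,0.02],0],[[0,0,0.06],0],[[0,0,0.11],0],[[0,0,0.16],0],[[0,0,0.2],0],[[0,0,0.2],0]], grip=1, squeeze=25)

```text
time: 12.1
position: [0.4611, -0.2676, 0.2188]
tool_rot: [-2.475, 1.935, -0.017]
ft_force: [1.4, 0.3, -4.4]
grip_width: 0.559
```

Request:
carry_out(motion=[[[0.016,0.047,0],0],[[0.032,0.094,0],0],[[0.048,0.141,0],0],[[0.06,0.18,0],0],[[0.071,0.212,0],0],[[0.071,0.212,0],0],[[0.071,0.212,-0.012],0],[[0.071,0.212,-0.022],0],[[0.071,0.212,-0.027],0],[[0.071,0.212,-0.031],0],[[0.071,0.212,-0.034],0],[[0.071,0.212,-0.037],0],[[0.071,0.212,-0.04],0],[[0.071,0.212,-0.043],0],[[0.071,0.212,-0.046],0],[[0.071,0.212,-0.049],0],[[0.071,0.212,-0.052],0],[[0.071,0.212,-0.053],0],[[0.071,0.212,-0.053],0]])

```text
time: 14.0
position: [0.5297, -0.0544, 0.16]
tool_rot: [-2.474, 1.935, -0.002]
ft_force: [-1.0, -2.2, -1.5]
grip_width: 0.56
```

Request:
carry_out(motion=[[[0,0,0.03],0],[[0,0,0.055],0],[[0.032,0.008,0.055],0],[[0.032,0.008,0.035],0],[[0.032,0.008,0.033],0],[[0.032,0.008,0.033],0]])

```text
time: 14.6
position: [0.5604, -0.0456, 0.1919]
tool_rot: [2.475, -1.934, -0.003]
ft_force: [-0.0, -0.3, -3.1]
grip_width: 0.555
```

Run:
```python
from h import *
from scipy.optimize import least_squares
a=img("scene"); tcp=np.array(get_state()['position']); piv=tcp+[0,0,.0064]
hs=cv2.cvtColor(a["pixels"],cv2.COLOR_BGR2HSV); m=((hs[...,1]>100)&(hs[...,0]>12)&(hs[...,0]<32)).astype(np.uint8)
m[:180]=0;m[300:]=0;m[:,:250]=0;m[:,360:]=0
m=cv2.morphologyEx(m,cv2.MORPH_OPEN,np.ones((3,3)))
n,l,st,_=cv2.connectedComponentsWithStats(m); k=1+np.argmax(st[1:,4]); ys,xs=np.where(l==k); print(st[k])
low=[(x,ys[xs==x].max()) for x in range(xs.min()+2,xs.max()-1)]
low=np.array(low,float); t=np.linspace(0,2*np.pi,720)
def curve(ln,du,dv):
    M=R.from_euler('z',14,degrees=True)*R.from_euler('y',-ln,degrees=True)
    q=np.vstack([proj(a,piv+M.apply(np.c_[.065*np.cos(t),.065*np.sin(t),0*t+z])) for z in(-.0196,-.0136)])
    return q+[du,dv]
def res(p):
    q=curve(*p); r=[]
    for x,y in low:
        s=abs(q[:,0]-x)<1; r.append((q[s,1].max() if s.any() else y+5)-y-.5)
    return np.r_[r,p[1:]*.5]
for ln in(24,27,30,33,36,39):
    best=min(((np.abs(res(np.array([ln,du,dv]))).mean(),du,dv) for du in np.arange(-4,4.1,1) for dv in np.arange(-4,4.1,.5)))
    print(ln,best)
cv2.imwrite('pics/d2.png',cv2.convertScaleAbs(cv2.resize(np.ascontiguousarray(a["pixels"][180:270,255:345]),(540,540),interpolation=cv2.INTER_CUBIC),alpha=1.4))
```

```text
[269 207  49  29 908]
24 (np.float64(0.6094892959816641), np.float64(1.0), np.float64(2.0))
27 (np.float64(0.654447094715924), np.float64(2.0), np.float64(2.5))
30 (np.float64(0.714160201681498), np.float64(3.0), np.float64(3.0))
33 (np.float64(0.8230813801553982), np.float64(3.0), np.float64(3.5))
36 (np.float64(1.0062311600733032), np.float64(4.0), np.float64(4.0))
39 (np.float64(1.2740249162139285), np.float64(4.0), np.float64(4.0))
```

Request:
carry_out(motion=[[[0.0054,0.0013,-0.0083],0],[[0.0107,0.0027,-0.0167],0],[[0.0129,0.0032,-0.02],0],[[0.0145,0.0036,-0.0225],0],[[0.0161,0.004,-0.025],0],[[0.0177,0.0044,-0.0275],0],[[0.0193,0.0048,-0.03],0],[[0.0193,0.0048,-0.03],0]], squeeze=15)

```text
time: 15.45
position: [0.5804, -0.0413, 0.1625]
tool_rot: [-2.475, 1.935, 0.0]
ft_force: [0.2, -0.1, -5.1]
grip_width: 0.563
```

Request:
carry_out(motion=[[[0.0011,0.0003,-0.0017],0],[[0.0021,0.0005,-0.0033],0],[[0.0032,0.0008,-0.005],0],[[0.0043,0.0011,-0.0067],0],[[0.0043,0.0011,-0.0067],0]])

```text
time: 15.95
position: [0.5818, -0.0412, 0.1554]
tool_rot: [2.47, -1.932, -0.007]
ft_force: [-8.0, -1.2, 1.8]
grip_width: 0.569
```

Run:
```python
from h import *
s=get_state();print(s['ft_force'],s['torque'],s['position'])
img("scene","d3.png",(255,185,345,275),6)
```

```text
[-7.96831804 -1.22763242  1.750569  ] [-0.2590997   1.84946707  0.12382093] [ 0.58180819 -0.04116752  0.15540372]
```

View pics/d3.png

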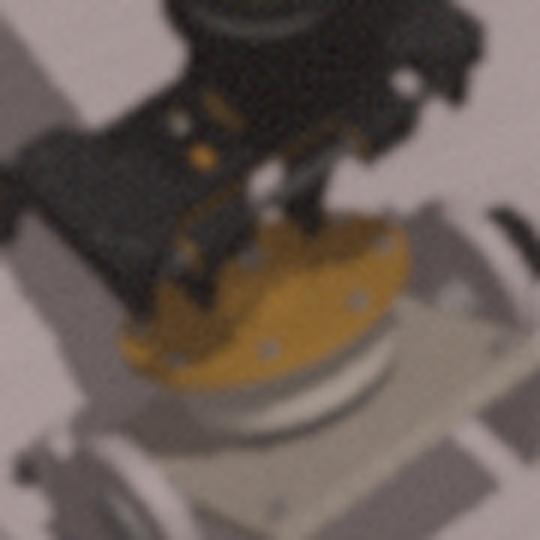

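Request:
carry_out(motion=[[[0,0,0],0],[[0,0,0],0],[[0.0005,0.0001,-0.0008],0],[[0.0011,0.0003,-0.0017],0],[[0.0016,0.0004,-0.0025],0],[[0.0016,0.0004,-0.0025],0]], squeeze=5)

```text
time: 16.6
position: [0.5841, -0.0409, 0.1537]
tool_rot: [2.471, -1.933, -0.004]
ft_force: [-8.4, -2.5, 2.9]
grip_width: 0.579
```

Request:
carry_out(motion=[[[-0.001,-0.0003,-0.0006],0],[[-0.002,-0.0005,-0.0013],0],[[-0.002,-0.0005,-0.0013],0],[[-0.0015,-0.0004,-0.0021],0],[[-0.0009,-0.0002,-0.003],0],[[-0.0009,-0.0002,-0.003],0]], squeeze=4)

```text
time: 17.2
position: [0.586, -0.0404, 0.1518]
tool_rot: [-2.475, 1.935, -0.003]
ft_force: [-3.6, -0.7, 4.7]
grip_width: 0.583
```

The reaction is now along the mast axis at about 9 N, so the disc is home on the insulator with the spring slightly pressed. I'll ease off, open, and go above the nut.

Request:
carry_out(motion=[[[-0.0016,-0.0004,0.0025],0],[[-0.0016,-0.0004,0.0025],0],[[-0.0016,-0.0004,0.0025],0],[[-0.0016,-0.0004,0.0025],0],[[-0.002,0,0.04],0],[[-0.002,0,0.08],0],[[-0.04,0.012,0.08],0.1],[[-0.08,0.024,0.06],0.2],[[-0.12,0.036,0.02],0.227],[[-0.151,0.046,-0.01],0.227],[[-0.151,0.046,-0.05],0.227],[[-0.151,0.046,-0.07],0.227],[[-0.151,0.046,-0.07],0.227]], grip=-1)

```text
time: 18.5
position: [0.4316, 0.0062, 0.0782]
tool_rot: [2.677, -1.64, -0.007]
ft_force: [-0.9, 0.2, 0.4]
grip_width: 1.0
```

Run:
```python
from h import *
s=get_state();print(s['ft_force'],s['position'],np.round(s['joint_positions'],2),R.from_rotvec(s['tool_rot']).as_matrix()[:,0])
a=img("scene"); b=img("top")
c=lambda d,x,y,r: cv2.resize(np.ascontiguousarray(d["pixels"][y-r:y+r,x-r:x+r]),(400,400),interpolation=cv2.INTER_CUBIC)
cv2.imwrite('pics/n1.png',cv2.convertScaleAbs(np.hstack([c(a,298,225,42),c(b,271,190,50)]),alpha=1.4))
```

```text
[-0.88078451  0.16283094  0.4418139 ] [0.43164064 0.00617696 0.07816402] [ 0.65  0.02 -0.72  2.11  0.01  1.02 -1.18] [ 0.45429045 -0.89084879 -0.00293514]
```

View pics/n1.png

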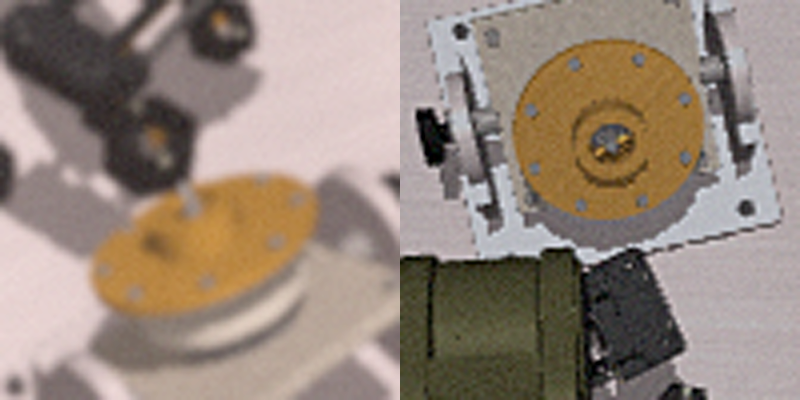

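The disc sits square on the insulator, the pin is visible in its bore, and the gripper is over the nut. I'll go down and grip.

Request:
carry_out(motion=[[[0,0,-0.04],0],[[0,0,-0.069],0],[[0,0,-0.069],0],[[0,0,-0.069],0],[[0,0,-0.069],0],[[0,0,-0.069],0],[[0,0,-0.069],0],[[0,0,-0.069],0],[[0,0,-0.03],0],[[0,0,0.02],0],[[0,0,0.07],0],[[0,0,0.12],0],[[0,0,0.131],0],[[0,0,0.131],0]], grip=0.2, squeeze=25)

```text
time: 20.0
position: [0.4357, 0.0057, 0.2138]
tool_rot: [-2.677, 1.642, -0.008]
ft_force: [-0.5, 0.2, -2.8]
grip_width: 0.64
```

Request:
carry_out(motion=[[[0.045,-0.022,0],0.12],[[0.09,-0.044,0],0.22],[[0.1215,-0.0664,0],0.269],[[0.1215,-0.0664,0],0.269],[[0.1215,-0.0664,-0.015],0.269],[[0.1215,-0.0664,-0.025],0.269],[[0.1215,-0.0664,-0.028],0.269],[[0.1215,-0.0664,-0.03],0.269],[[0.1215,-0.0664,-0.032],0.269],[[0.1215,-0.0664,-0.034],0.269],[[0.1215,-0.0664,-0.036],0.269],[[0.1215,-0.0664,-0.0375],0.269],[[0.1215,-0.0664,-0.0375],0.269]], squeeze=15)

```text
time: 21.3
position: [0.5526, -0.0612, 0.1739]
tool_rot: [2.87, -1.266, -0.006]
ft_force: [-7.0, -1.8, 4.2]
grip_width: 0.641
```

Request:
carry_out(motion=[[[0,0,0.02],0],[[0,0,0.03],0],[[0.0047,0.0139,0.03],0],[[0.0047,0.0139,0.0145],0],[[0.0047,0.0139,0.0145],0],[[0.0047,0.0139,0.0145],0]], squeeze=20)

```text
time: 21.9
position: [0.5593, -0.0471, 0.1871]
tool_rot: [2.873, -1.268, -0.004]
ft_force: [-0.4, 0.3, -1.6]
grip_width: 0.642
```

Run:
```python
from h import *
s=get_state();print(s['ft_force'],s['position'],R.from_rotvec(s['tool_rot']).as_matrix()[:,0])
img("scene","n2.png",(262,175,342,255),7)
```

```text
[-0.37564011  0.29162909 -1.60720728] [ 0.55932593 -0.04707765  0.18709605] [ 0.67408487 -0.73865211 -0.00162769]
```

View pics/n2.png

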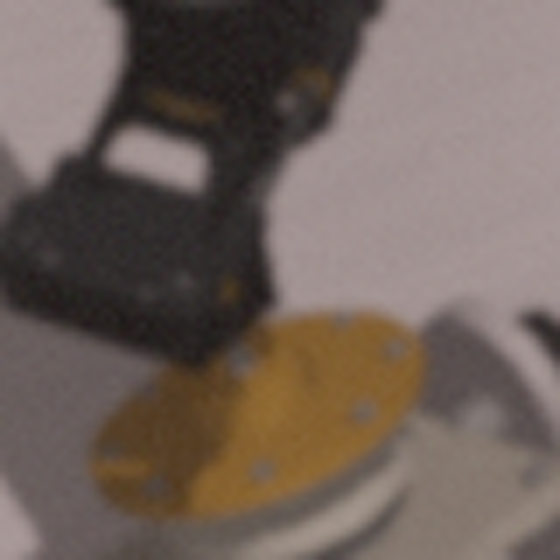

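Request:
carry_out(motion=[[[0.0008,0.0002,-0.0013],0],[[0.0016,0.0004,-0.0025],0],[[0.0024,0.0006,-0.0038],0],[[0.0032,0.0008,-0.005],0],[[0.0043,0.0011,-0.0067],0],[[0.0043,0.0011,-0.0067],0]])

```text
time: 22.55
position: [0.5646, -0.0456, 0.1822]
tool_rot: [2.874, -1.268, -0.001]
ft_force: [-2.1, -0.7, 2.4]
grip_width: 0.641
```

Request:
carry_out(motion=[[[0.0005,0.0001,-0.0008],0],[[0.0005,0.0001,-0.0008],0.08],[[0.0005,0.0001,-0.0008],0.15],[[0.0005,0.0001,-0.0008],0.15]])

```text
time: 22.95
position: [0.5651, -0.0469, 0.1821]
tool_rot: [2.959, -1.048, 0.001]
ft_force: [-4.7, -2.7, 5.7]
grip_width: 0.64
```

Request:
carry_out(motion=[[[0,0,0],-0.15],[[0,0,0],-0.3],[[0,0,0],-0.3]])

```text
time: 23.25
position: [0.5646, -0.0444, 0.182]
tool_rot: [2.769, -1.483, -0.002]
ft_force: [-6.0, 1.5, 6.8]
grip_width: 0.64
```

Request:
carry_out(motion=[[[-0.0005,-0.0001,0.0008],0.15],[[-0.0008,-0.0002,0.0013],0.15],[[-0.0017,0.0032,0.0013],0.15],[[-0.0023,0.0056,0.0013],0.15],[[-0.0023,0.0056,0.0013],0.15]])

```text
time: 23.75
position: [0.5634, -0.0409, 0.183]
tool_rot: [2.872, -1.271, 0.003]
ft_force: [-1.8, -3.5, 4.1]
grip_width: 0.642
```

Request:
carry_out(motion=[[[0.0015,-0.006,0],0],[[0.0029,-0.0116,0],0],[[0.0029,-0.0116,0],0]])

```text
time: 24.05
position: [0.566, -0.0521, 0.1815]
tool_rot: [-2.873, 1.27, 0.001]
ft_force: [-0.5, -0.2, -1.3]
grip_width: 0.64
```

Request:
carry_out(motion=[[[0.0011,0.0003,-0.0017],0],[[0.0016,0.0004,-0.0025],0],[[0.0021,0.0005,-0.0033],0],[[0.0021,0.0005,-0.0033],0]])

```text
time: 24.45
position: [0.5666, -0.0518, 0.1805]
tool_rot: [2.871, -1.268, -0.003]
ft_force: [-8.8, -3.3, 12.4]
grip_width: 0.646
```

The contact is axial at about the tip or pin height, so I can't tell whether the bore has found the neck. I'll lift and turn the tool so the scene camera can see the nut in the jaws.

Request:
carry_out(motion=[[[0,0,0.02],0],[[0,0,0.05],0.1],[[0,0,0.05],0.25],[[0,0,0.05],0.4],[[0,0,0.05],0.55],[[0,0,0.05],0.7],[[0,0,0.05],0.85],[[0,0,0.05],1.0],[[0,0,0.05],1.1],[[0,0,0.05],1.1]])

```text
time: 25.45
position: [0.568, -0.0504, 0.2285]
tool_rot: [-3.112, -0.422, 0.0]
ft_force: [0.7, -0.1, -1.2]
grip_width: 0.644
```

Run:
```python
from h import *
s=get_state(); p=np.array(s['position']); X=R.from_rotvec(s['tool_rot']).as_matrix()[:,0]; print(p,X,s['ft_force'])
ds=[eyes.get_image("scene") for _ in range(4)]; a=ds[0]; P=np.mean([d["pixels"] for d in ds],0).astype(np.uint8)
x0,y0=265,165; m=cv2.convertScaleAbs(cv2.resize(np.ascontiguousarray(P[y0:y0+75,x0:x0+75]),(600,600),interpolation=cv2.INTER_CUBIC),alpha=1.6)
V=np.cross([0,0,1],X); V=V if True else -V
# nut initial tilt direction: before turn, nut axis leaned towards -v(az 42.4); now turned 1.1
az=np.radians(42.4)+1.1; v=np.array([np.cos(az),np.sin(az),0])
def dr(Q,c):
    q=((proj(a,Q)-[x0,y0]+.5)*8).astype(int); cv2.polylines(m,[q.reshape(-1,1,2)],True,c,1)
piv=p+[0,0,.008]
j=np.cross([0,0,1],v)
for ps,c in((20,(255,0,0)),(29,(0,0,255))):
    t=np.radians(ps); n=np.cos(t)*np.array([0,0,1])-np.sin(t)*v; e=np.cos(t)*v+np.sin(t)*np.array([0,0,1])
    ang=np.radians(30+60*np.arange(6)); r=.028/np.cos(np.pi/6)
    for h in(-.02,.008): dr([piv+n*h+r*(np.cos(g)*j+np.sin(g)*e) for g in ang],c)
cv2.imwrite('pics/n3.png',m); cv2.imwrite('pics/n3raw.png',P)
```

```text
[ 0.5679671  -0.05040491  0.22847804] [ 9.63899275e-01  2.66267124e-01 -8.57835088e-05] [ 0.74281417 -0.11581387 -1.21690367]
```

View pics/n3.png

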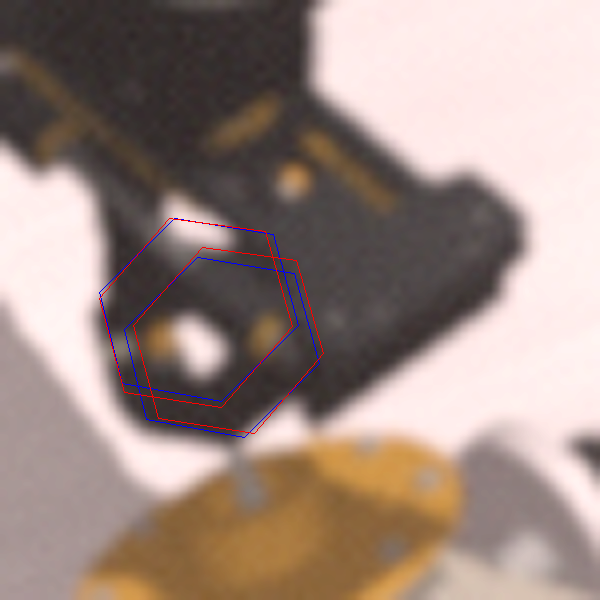

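The nut is held tilted, about as predicted. Its two brass lands are at about (163,335) and (268,331), bore centre about (210,338), in the 8x crop. I'll use this to calibrate the scene camera against the TCP and re-estimate the pin's position.

Run:
```python
from h import *
import pickle
a,b=pickle.load(open('ab.pkl','rb'))
p=np.array([0.568,-0.0504,0.2285]); az=np.radians(42.4)+1.1; v=np.array([np.cos(az),np.sin(az),0]); z=np.array([0,0,1])
S=lambda u,w:np.array([(u-400)/4+250-.375,w/4+205-.375]); pc=S(580,77)
meas=np.array([215,333])/8+[265,165]-.44
for ps in(15,22,29,36):
    t=np.radians(ps); n=np.cos(t)*z-np.sin(t)*v; e=np.cos(t)*v+np.sin(t)*z; j=np.cross(z,v)
    piv=p+[0,0,.008]
    # slot: 75 cw of x; gripped flat normal=x+120 (jaw, j direction az) -> groove at jaw-120, slot at jaw-195
    q=proj(a,[piv-.009*n]); d=meas-q[0]
    cs=[]
    bore=[proj(a,piv+n*h)[0] for h in(-.02,-.012)]
    P=atz(a,*(pc-d),.1668); print(ps,'bias',d.round(2),'pin',P.round(4),'raw',atz(a,*pc,.1668).round(4),'borebot',((np.array(bore[0])+d-[265,165]+.44)*8).round(0))
print('top pin', atz(b,*(np.array([(203+227)/2,(224+211)/2])/4+[220,122]-.375),.1668))
# re-fit of the top view offset using disc: hub in top vs grasped TCP is unknown; residual spread of pin with height
for h in(.164,.170): print(atz(a,*pc,h).round(4),atz(b,*(np.array([215,217.5])/4+[220,122]-.375),h).round(4))
# rays' closest point
o1,r1=ray(a,*pc);o2,r2=ray(b,*(np.array([215,217.5])/4+[220,122]-.375))
A=np.c_[r1,-r2];k=np.linalg.lstsq(A,o2-o1,rcond=None)[0];print('tri',o1+k[0]*r1,o2+k[1]*r2)
```

```text
15 bias [ 0.66 -0.04] pin [ 0.5789 -0.0443  0.1668] raw [ 0.5795 -0.0427  0.1668] borebot [222. 350.]
22 bias [0.34 0.27] pin [ 0.5783 -0.0431  0.1668] raw [ 0.5795 -0.0427  0.1668] borebot [225. 347.]
29 bias [0.03 0.6 ] pin [ 0.5777 -0.042   0.1668] raw [ 0.5795 -0.0427  0.1668] borebot [228. 344.]
36 bias [-0.25  0.95] pin [ 0.5771 -0.0408  0.1668] raw [ 0.5795 -0.0427  0.1668] borebot [230. 340.]
top pin [ 0.57629295 -0.04135376  0.1668    ]
[ 0.5776 -0.0418  0.164 ] [ 0.5767 -0.0413  0.164 ]
[ 0.5816 -0.0438  0.17  ] [ 0.5758 -0.0414  0.17  ]
tri [ 0.57688457 -0.04137633  0.16285689] [ 0.57692928 -0.04126131  0.16286683]
```

The nut's underside was offset because it leans about the jaw axis and not along the mast. I'll compute the TCP that centres the pin in the slot.

```bash
cat > nut.py <<'E'
from h import *
ld=34.
M=R.from_euler('z',14,degrees=True)*R.from_euler('y',-np.radians(ld)) if 0 else R.from_euler('z',14,degrees=True)*R.from_euler('y',-ld,degrees=True)
foot=np.array([.6225,-.0315,.098]); ax=M.apply([0,0,1]); pinc=foot+.0825*ax
def nutR(jaz,ps):
    t=np.radians(ps);jj=np.radians(jaz);j=np.array([np.cos(jj),np.sin(jj),0]);v=np.array([np.sin(jj),-np.cos(jj),0]);z=np.array([0,0,1])
    n=np.cos(t)*z-np.sin(t)*v;e=np.cos(t)*v+np.sin(t)*z
    s=np.cos(np.radians(15))*j+np.sin(np.radians(15))*e  # slot
    return np.c_[s,np.cross(n,s),n]
def tcp(jaz,ps,h): # TCP so that pin centre is at nut-axis height h above underside
    Rn=nutR(jaz,ps); return pinc-Rn[:,2]*h+Rn[:,2]*.020-[0,0,.008]
E
python3 - <<'E'
from nut import *
print('pin',pinc,'axis',ax)
for d in(15,18,20):
  pd=M.apply([-np.sin(np.radians(d)),np.cos(np.radians(d)),0])
  for jaz in(128.4,132.4):
    for ps in(25,29,33):
        Rn=nutR(jaz,ps); print(d,jaz,ps,'pin dir in nut',(Rn.T@pd).round(2),'axis',(Rn.T@ax).round(2))
for ps in(25,29,33):
    for h in(-4,2.5,6.5): print(ps,h,tcp(132.4,ps,h/1000).round(4))
Rn=nutR(132.4,29)
for P in([.5646,-.0456,.182],[.5666,-.0518,.1805]):
    c=np.array(P)+[0,0,.008]-Rn[:,2]*.02; print('pin centre in nut at contact',(Rn.T@(pinc-c)*1000).round(1))
E
```

```text
pin [ 0.57773695 -0.04266068  0.1663956 ] axis [-0.54258248 -0.13528101  0.82903757]
15 128.4 25 pin dir in nut [ 0.97  0.13 -0.22] axis [0.19 0.17 0.97]
15 128.4 29 pin dir in nut [ 0.96  0.15 -0.23] axis [0.21 0.1  0.97]
15 128.4 33 pin dir in nut [ 0.96  0.16 -0.23] axis [0.23 0.04 0.97]
15 132.4 25 pin dir in nut [ 0.97  0.07 -0.25] axis [0.23 0.16 0.96]
15 132.4 29 pin dir in nut [ 0.96  0.09 -0.26] axis [0.25 0.1  0.96]
15 132.4 33 pin dir in nut [ 0.96  0.1  -0.27] axis [0.27 0.03 0.96]
18 128.4 25 pin dir in nut [ 0.96  0.18 -0.22] axis [0.19 0.17 0.97]
18 128.4 29 pin dir in nut [ 0.95  0.2  -0.23] axis [0.21 0.1  0.97]
18 128.4 33 pin dir in nut [ 0.95  0.21 -0.23] axis [0.23 0.04 0.97]
18 132.4 25 pin dir in nut [ 0.96  0.12 -0.25] axis [0.23 0.16 0.96]
18 132.4 29 pin dir in nut [ 0.96  0.14 -0.26] axis [0.25 0.1  0.96]
18 132.4 33 pin dir in nut [ 0.95  0.16 -0.27] axis [0.27 0.03 0.96]
20 128.4 25 pin dir in nut [ 0.95  0.22 -0.23] axis [0.19 0.17 0.97]
20 128.4 29 pin dir in nut [ 0.95  0.23 -0.23] axis [0.21 0.1  0.97]
20 128.4 33 pin dir in nut [ 0.94  0.25 -0.23] axis [0.23 0.04 0.97]
20 132.4 25 pin dir in nut [ 0.95  0.15 -0.26] axis [0.23 0.16 0.96]
20 132.4 29 pin dir in nut [ 0.95  0.17 -0.26] axis [0.25 0.1  0.96]
20 132.4 33 pin dir in nut [ 0.94  0.19 -0.27] axis [0.27 0.03 0.96]
25 -4 [ 0.5702 -0.0495  0.1801]
25 2.5 [ 0.5723 -0.0476  0.1743]
25 6.5 [ 0.5735 -0.0465  0.1706]
29 -4 [ 0.5691 -0.0505  0.1794]
29 2.5 [ 0.5715 -0.0484  0.1737]
29 6.5 [ 0.5729 -0.0471  0.1702]
33 -4 [ 0.5681 -0.0515  0.1785]
33 2.5 [ 0.5707 -0.0491  0.1731]
33 6.5 [ 0.5723 -0.0476  0.1697]
pin centre in nut at contact [-6.8 -0.5 -6.3]
pin centre in nut at contact [-0.3 -2.  -6.3]
```

Request:
carry_out(motion=[[[0,0,0],-0.15],[[0,0,0],-0.3],[[0,0,0],-0.45],[[0,0,0],-0.6],[[0,0,0],-0.75],[[0,0,0],-0.9],[[0,-0.0029,0],-1.0],[[0,-0.0029,-0.025],-1.0],[[-0.0002,-0.0029,-0.044],-1.0],[[-0.0002,-0.0029,-0.044],-1.0],[[0.001,-0.0015,-0.0475],-1.0],[[0.002,-0.0003,-0.0501],-1.0],[[0.003,0.0008,-0.053],-1.0],[[0.0041,0.002,-0.0558],-1.0],[[0.0041,0.002,-0.0558],-1.0]], squeeze=15)

```text
time: 27.15
position: [0.5741, -0.0491, 0.1781]
tool_rot: [2.933, -1.124, 0.009]
ft_force: [-3.7, -1.0, 13.3]
grip_width: 0.641
```

Request:
carry_out(motion=[[[0,0,0.005],0],[[-0.002,0,0.005],0],[[-0.003,0,0.004],0],[[-0.003,0,0.002],0],[[-0.003,0,0.0],0],[[-0.003,0,0.0],0]])

```text
time: 27.75
position: [0.5717, -0.049, 0.1775]
tool_rot: [-2.933, 1.123, -0.011]
ft_force: [-2.1, -0.2, 17.2]
grip_width: 0.641
```

Run:
```python
from nut import *
import pickle
a,b=pickle.load(open('ab.pkl','rb'))
p=np.array([0.568,-0.0504,0.2285])+[0,0,.008]
P=cv2.imread('pics/n3raw.png'); 
hs=cv2.cvtColor(P,cv2.COLOR_BGR2HSV); 
sub=P[195:222,275:307].astype(int); sat=sub[...,2]-sub[...,0]
m=(sat>22).astype(np.uint8); n,l,st,c=cv2.connectedComponentsWithStats(m)
for i in range(1,n):
    if st[i,4]>2: print('blob',c[i]+[275,195],st[i,4])
for ps in(20,29,36):
    Rn=nutR(195.4,ps)
    for off in(0,20,30,38,45):
        w=lambda r:p-Rn[:,2]*.009+r*(np.cos(np.radians(off))*Rn[:,0]+np.sin(np.radians(off))*Rn[:,1])
        q=proj(a,[w(.0125),w(-.0125)]); d=q[0]-q[1]; print(ps,off,d.round(1),np.degrees(np.arctan2(d[1],d[0])).round(0))
# pin direction from the top image: averaged initial image, saturated pixels
t=b["pixels"].astype(int); s=t[...,2]-t[...,0]; s[:, :]=np.where(s>35,s,0)
ys,xs=np.where(s[168:186,262:286]>0); print([(x+262,y+168,s[y+168,x+262]) for x,y in zip(xs,ys)])
```

```text
blob [297.58823529 206.35294118] 17
blob [284.80952381 207.14285714] 21
blob [302.66666667 220.23809524] 21
20 0 [-4.7 -7.6] -121.0
20 20 [-7.4 -5.4] -144.0
20 30 [-8.4 -4. ] -155.0
20 38 [-9.1 -2.7] -163.0
20 45 [-9.5 -1.6] -170.0
29 0 [-4.8 -7.8] -122.0
29 20 [-7.3 -5.3] -144.0
29 30 [-8.3 -3.8] -155.0
29 38 [-8.9 -2.5] -164.0
29 45 [-9.2 -1.4] -172.0
36 0 [-4.9 -7.9] -122.0
36 20 [-7.3 -5.3] -144.0
36 30 [-8.2 -3.7] -156.0
36 38 [-8.7 -2.4] -165.0
36 45 [-9.  -1.2] -172.0
[(np.int64(275), np.int64(174), np.int64(40)), (np.int64(276), np.int64(174), np.int64(81)), (np.int64(277), np.int64(174), np.int64(80)), (np.int64(275), np.int64(175), np.int64(52)), (np.int64(276), np.int64(175), np.int64(76)), (np.int64(271), np.int64(176), np.int64(39)), (np.int64(270), np.int64(177), np.int64(59)), (np.int64(271), np.int64(177), np.int64(86)), (np.int64(270), np.int64(178), np.int64(84)), (np.int64(271), np.int64(178), np.int64(50))]
```

Request:
carry_out(motion=[[[0,0,0.002],0],[[0,0,0.002],0],[[0,0,0.002],0],[[0,0,0.002],0.06],[[0,0,0.002],-0.06],[[0,0,0.002],0]], grip=-0.5)

```text
time: 28.35
position: [0.5686, -0.0489, 0.1745]
tool_rot: [2.933, -1.125, -0.002]
ft_force: [1.4, -0.7, 0.9]
grip_width: 0.75
```

Request:
carry_out(motion=[[[0,0,0],0],[[0,0,0.01],0],[[0,0,0.05],0],[[0,0,0.09],0],[[-0.03,0.04,0.09],0],[[-0.06,0.08,0.09],0],[[-0.08,0.13,0.09],0],[[-0.1,0.18,0.09],0],[[-0.1,0.2,0.09],0]], grip=-1)

```text
time: 29.25
position: [0.4666, 0.1556, 0.2664]
tool_rot: [2.936, -1.117, 0.003]
ft_force: [-0.3, -1.1, -0.5]
grip_width: 0.999
```

Run:
```python
from nut import *
import pickle
def avg(n,k=3):
    ds=[eyes.get_image(n) for _ in range(k)]; d=ds[0]; d["pixels"]=np.mean([x["pixels"] for x in ds],0).astype(np.uint8); return d
a=avg("scene");b=avg("top"); pickle.dump((a,b),open('n4.pkl','wb'))
# silhouette of dark nut vs model for h=76 and 85, flush on the mast; hull of hex prism
for nm,d in(('scene',a),('top',b)):
    c=proj(d,[foot+.09*ax])[0].astype(int); g=cv2.cvtColor(d["pixels"],cv2.COLOR_BGR2GRAY)
    w=g[c[1]-16:c[1]+17,c[0]-16:c[0]+17]
    print(nm,c); print('\n'.join(''.join(' .:-=+*#%@'[min(9,v//22)] for v in r) for r in w))
```

```text
scene [293 220]
*********************************
*********************************
*********************************
****************++***************
**************+====+*************
*************+=-::-=+************
***********+=-::..:-=************
*********++=-::....:-+***********
********+=-::.......:=+**********
*******+=-::.........:=+*********
*******+-:::..:......:-=+********
******+=::::..........:=+********
*****+=-::::....:.....:=+********
****+-::..............-=*********
**+=-::......:.......:-+********+
*+=-::......:.......:-=+****+++++
*=-:...........:...::-=+++++=====
+-:........:......:::-===========
=-...........:....::---==========
-:...........:...::-----=========
-:............::::------=========
=-:...........:::-------=========
+=::.........:::-------==========
*+=::.......:::----==============
**+=:......:::----===============
***+-:....::::---================
***+-:..:::::--==================
***+-::::::----==================
**+=-:::::::---==================
*+=--::::::----==================
+=--::-:::-----==================
=-------:--:----==============
[... 473 characters left out ...]
              :=====
===-==:====.               .=====
=====-:-==-            .    :====
======:===                   :===
======-==:                   .===
=====--=-         .  :-:      :==
========             :=:       :=
=======.             -=        :=
======-              .: .       :
=======            :.  ..       .
====-==:          ::. .::.      .
==--====         .::  ....      :
========.       .:.  ....      :=
=-====-::       :    ...       :=
====-===:.           ..       .-=
====-====:.                  .::-
===-====-::                  ::-=
========-=::        .:.     :--=-
-======---::.       :=:    .===--
--=======-:::.      :=.  .:-==--=
---====-=-::::.    .:-.:--==-----
```

Run:
```python
from nut import *
import pickle
from scipy.optimize import minimize
a,b=pickle.load(open('n4.pkl','rb'))
def hexp(c,Rm):
    g=np.radians(30+60*np.arange(6)); r=.028/np.cos(np.pi/6)
    return np.vstack([c+Rm.apply(np.c_[r*np.cos(g),r*np.sin(g),0*g+h]) for h in(0,.028)])
obs={}
for k,d in((0,a),(1,b)):
    g=cv2.cvtColor(d["pixels"],cv2.COLOR_BGR2GRAY); g=cv2.GaussianBlur(g,(0,0),.6)
    c=proj(d,[foot+.09*ax])[0].astype(int); m=np.zeros_like(g); s=slice(c[1]-22,c[1]+26),slice(c[0]-24,c[0]+24)
    m[s]=(g[s]<(58 if k==0 else 52)); n,l,st,ce=cv2.connectedComponentsWithStats(m); i=1+np.argmax(st[1:,4]); obs[k]=(l==i).astype(np.uint8); print(k,st[i],ce[i].round(1))
def sil(d,P):
    q=cv2.convexHull(proj(d,P).astype(np.float32)); m=np.zeros((420*4,560*4),np.uint8); cv2.fillConvexPoly(m,((q+.5)*4).astype(int),1); return cv2.resize(m.astype(np.float32),(560,420),interpolation=cv2.INTER_AREA)
def cost(q,show=0):
    x,y,z,yaw,tx,ty=q; Rm=R.from_euler('z',14,degrees=True)*R.from_euler('y',-ld+tx,degrees=True)*R.from_euler('x',ty,degrees=True)*R.from_euler('z',yaw,degrees=True)
    P=hexp(foot+M.apply([x,y,z])/1000*1.0,Rm); r=[]
    for k,d in((0,a),(1,b)):
        s=sil(d,P); r.append(np.abs(s-cv2.morphologyEx(obs[k],cv2.MORPH_CLOSE,np.ones((5,5)))).sum()/ (s.sum()+1))
    return r if show else sum(r)
for z in(76,85): print(z,cost([0,0,z,3,0,0],1))
best=None
for z in(72,80,88):
  for ty in(-12,0,12):
    o=minimize(cost,[0,0,z,3,0,ty],method='Nelder-Mead',options=dict(initial_simplex=np.array([[0,0,z,3,0,ty]]+[[4*(i==0),4*(i==1),z+5*(i==2),3+12*(i==3),8*(i==4),ty+8*(i==5)] for i in range(6)]),maxfev=350))
    print(o.x.round(1),round(o.fun,3),np.round(cost(o.x,1),3))
```

```text
0 [279 210  20  23 259] [288.6 220.4]
1 [265 169  26  25 443] [277.2 181.1]
76 [np.float32(0.5670451), np.float32(0.53139156)]
85 [np.float32(0.55731225), np.float32(0.3978219)]
[ -4.5  -2.6  82.2   3.4 -27.1  10.2] 0.252 [0.12  0.132]
[ -9.5  -2.1  78.6  34.7 -28.   13. ] 0.278 [0.176 0.102]
[ -8.2  -2.4  80.1  61.9 -27.4   8.8] 0.232 [0.126 0.106]
[ -7.8  -2.6  80.    2.9 -26.5  10.1] 0.22 [0.12  0.099]
[ -8.2  -1.3  80.1  23.6 -27.8  13.4] 0.28 [0.156 0.124]
[ -7.5  -3.3  79.4  61.8 -26.2  10.1] 0.233 [0.138 0.095]
[-13.9  -2.1  79.6  -7.7   5.8  10.1] 0.529 [0.443 0.086]
[ -6.4  -3.1  80.6   2.6 -27.   11.4] 0.229 [0.118 0.111]
[ -6.6  -2.8  80.9   4.3 -27.2  10.3] 0.226 [0.111 0.115]
```

The image fit shows the nut tipped toward the robot, leaning on the pin with its slot not engaged. I'll regrip it, reset it flat on the table for a known grasp, and retry.

Request:
carry_out(motion=[[[0.02,-0.045,0],-0.07],[[0.04,-0.09,0],-0.14],[[0.06,-0.135,0],-0.14],[[0.08,-0.175,0],-0.14],[[0.0936,-0.2026,0],-0.14],[[0.0936,-0.2026,-0.03],-0.14],[[0.0936,-0.2026,-0.07],-0.14],[[0.0936,-0.2026,-0.1],-0.14],[[0.0936,-0.2026,-0.1057],-0.14],[[0.0936,-0.2026,-0.1057],-0.14]], grip=-1)

```text
time: 30.55
position: [0.5621, -0.0528, 0.1589]
tool_rot: [2.847, -1.328, -0.003]
ft_force: [0.0, 0.9, 0.6]
grip_width: 1.0
```

Clear of contact; I'll close gently and lift.

Request:
carry_out(motion=[[[0,0,0],0],[[0,0,0],0],[[0,0,0],0],[[0,0,0],0],[[0,0,0],0],[[-0.005,-0.001,0.01],0],[[-0.01,-0.002,0.025],0],[[-0.015,-0.003,0.06],0],[[-0.015,-0.003,0.06],0]], grip=0.2, squeeze=20)

```text
time: 31.45
position: [0.5498, -0.0544, 0.2252]
tool_rot: [-2.847, 1.325, -0.013]
ft_force: [1.3, -0.2, -1.5]
grip_width: 0.683
```

Request:
carry_out(motion=[[[-0.04,0.025,0],0],[[-0.08,0.05,0],0],[[-0.098,0.065,-0.03],0],[[-0.098,0.065,-0.08],0],[[-0.098,0.065,-0.13],0],[[-0.098,0.065,-0.165],0],[[-0.098,0.065,-0.175],0],[[-0.098,0.065,-0.182],0],[[-0.098,0.065,-0.188],0],[[-0.098,0.065,-0.194],0],[[-0.098,0.065,-0.198],0],[[-0.098,0.065,-0.202],0],[[-0.098,0.065,-0.202],0]], squeeze=8)

```text
time: 32.75
position: [0.4513, 0.0105, 0.0184]
tool_rot: [-2.848, 1.325, -0.004]
ft_force: [1.2, -0.3, 1.7]
grip_width: 0.685
```

Request:
carry_out(motion=[[[0,0,-0.003],0],[[0,0,-0.006],0],[[0,0,-0.006],0]], squeeze=4)

```text
time: 33.05
position: [0.4531, 0.0102, 0.0132]
tool_rot: [-2.846, 1.324, -0.01]
ft_force: [3.3, -0.2, 6.6]
grip_width: 0.655
```

Request:
carry_out(motion=[[[0,0,0],0],[[0,0,0],0],[[0,0,0],0]], grip=-0.9)

```text
time: 33.35
position: [0.4485, 0.0105, 0.0112]
tool_rot: [2.847, -1.325, -0.003]
ft_force: [-1.8, 0.6, 0.5]
grip_width: 0.85
```

Request:
carry_out(motion=[[[0,0,0],0],[[0,0,0],0],[[0,0,0],0],[[0,0,0],0]], grip=0.2, squeeze=15)

```text
time: 33.75
position: [0.4486, 0.0103, 0.011]
tool_rot: [2.847, -1.325, -0.003]
ft_force: [-3.3, -0.6, -0.6]
grip_width: 0.653
```

Request:
carry_out(motion=[[[0,0,0],0],[[0,0,0],0],[[0,0,0],0.15],[[0,0,0],0.3],[[0,0,0],0.45],[[0,0,0],0.6],[[0,0,0],0.75],[[0,0,0],0.9],[[0,0,0],1.047]], grip=-0.9)

```text
time: 34.65
position: [0.4509, 0.0094, 0.0122]
tool_rot: [3.127, 0.283, 0.003]
ft_force: [-2.1, -3.5, 3.5]
grip_width: 0.95
```

Request:
carry_out(motion=[[[0,0,0],0],[[0,0,0],0],[[0,0,0],0],[[0,0,0],0],[[0,0,0],0]], grip=0.2)

```text
time: 35.15
position: [0.4504, 0.0107, 0.0119]
tool_rot: [3.129, 0.275, 0.002]
ft_force: [-1.9, -0.4, 2.7]
grip_width: 0.582
```

Request:
carry_out(motion=[[[0,0,0],0],[[0,0,0],0],[[0,0,0],-0.15],[[0,0,0],-0.3],[[0,0,0],-0.45],[[0,0,0],-0.6],[[0,0,0],-0.75],[[0,0,0],-0.9],[[0,0,0],-1.047],[[0,0,0],-1.047]], grip=-0.9)

```text
time: 36.15
position: [0.4497, 0.0105, 0.0113]
tool_rot: [2.848, -1.326, 0.0]
ft_force: [-0.0, 0.4, -1.0]
grip_width: 0.951
```

Request:
carry_out(motion=[[[0,0,0],0],[[0,0,0],0],[[0,0,0],0],[[0,0,0],0],[[0,0,0],0],[[0,0,0],0]], grip=0.2, squeeze=25)

```text
time: 36.75
position: [0.445, 0.0115, 0.0103]
tool_rot: [2.846, -1.322, -0.014]
ft_force: [-11.9, 3.4, 3.4]
grip_width: 0.491
```

Widths below 56 mm mean the nut isn't flat between the pads. I'll open, back away, and check numerically, since my picture views are used up.

Request:
carry_out(motion=[[[0,0,0],0],[[0,0,0],0],[[0,0,0],0],[[0,0,0.04],0],[[0,0,0.09],0],[[0,0,0.12],0],[[0.01,-0.05,0.14],0],[[0.02,-0.1,0.14],0],[[0.03,-0.15,0.14],0],[[0.03,-0.2,0.14],0],[[0.03,-0.24,0.14],0],[[0.03,-0.24,0.14],0]], grip=-1)

```text
time: 37.95
position: [0.479, -0.2385, 0.1518]
tool_rot: [2.839, -1.34, 0.005]
ft_force: [-0.5, 0.5, -0.2]
grip_width: 1.002
```

Run:
```python
from nut import *
import pickle
def avg(n,k=3):
    ds=[eyes.get_image(n) for _ in range(k)]; d=ds[0]; d["pixels"]=np.mean([x["pixels"] for x in ds],0).astype(np.uint8); return d
a=avg("scene");b=avg("top"); pickle.dump((a,b),open('n5.pkl','wb'))
print(get_state()['ft_force'])
for nm,d in(('scene',a),('top',b)):
    c=proj(d,[[.445,.01,.012]])[0].round().astype(int); g=cv2.cvtColor(d["pixels"],cv2.COLOR_BGR2GRAY)
    w=g[c[1]-18:c[1]+19,c[0]-20:c[0]+21]
    print(nm,c); print('\n'.join(''.join(' .:-=+*#%@'[min(9,v//20)] for v in r) for r in w))
```

```text
[-0.22758146  0.19449911  0.57068067]
scene [290 216]
#########################################
#########################################
#########################################
#########################################
#########################################
#########################################
#########################################
#########################################
#########################################
############################*****########
##########################**+==++**######
#########################**+-----=++***##
#######################***+=-:::::--==+**
######################*++++=-::::::::--+*
#####################*+=--==-::::::::::=*
####################*+-:::-::::::::::::-+
####################*=-::::::----::::::-+
####################*=::::::-===-::::::-=
####################*=:::::-=+++=-::::::=
####################*=:::::-=+++==-:::::=
####################*=:::::-=+++++=--::-=
####################*=:::::--=+**+===--==
####################*=:::----==+*+=======
####################*+--=======+++++=====
#####################+==++======+++=++
[... 1375 characters left out ...]
..:--==*********************
********-.::-===##***********************
*********-=#*****************************
*****************************************
*****************************************
*****************************************
*****************************************
*****************************************
*****************************************
*****************************************
*****************************************
*****************************************
*****************************************
*****************************************
*****************************************
*****************************************
*****************************************
```

Run:
```python
from nut import *
import pickle
from scipy.optimize import minimize
a,b=pickle.load(open('n5.pkl','rb')); a0,b0=pickle.load(open('ab.pkl','rb'))
def run(a,b,x0,y0,vs):
  obs={}
  for k,d in((0,a),(1,b)):
    g=cv2.cvtColor(d["pixels"],cv2.COLOR_BGR2GRAY); m=np.zeros_like(g); c=proj(d,[[x0,y0,.014]])[0].astype(int)
    s=slice(c[1]-18,c[1]+19),slice(c[0]-18,c[0]+19); m[s]=(g[s]<(75 if k==0 else 65)); n,l,st,ce=cv2.connectedComponentsWithStats(m); i=1+np.argmax(st[1:,4]); mm=(l==i).astype(np.uint8)
    cs,_=cv2.findContours(mm,0,1); o=np.zeros_like(mm); cv2.fillConvexPoly(o,cv2.convexHull(max(cs,key=cv2.contourArea)),1); obs[k]=o; print(k,st[i],o.sum())
  def sil(d,P):
    q=cv2.convexHull(proj(d,P).astype(np.float32)); m=np.zeros((1680,2240),np.uint8); cv2.fillConvexPoly(m,((q+.5)*4).astype(int),1); return cv2.resize(m.astype(np.float32),(560,420),interpolation=cv2.INTER_AREA)
  g=np.radians(30+60*np.arange(6)); r=.028/np.cos(np.pi/6)
  for k in vs:
    def cost(q):
      P=np.vstack([[q[0],q[1],h]+R.from_euler('z',q[2],degrees=True).apply(np.c_[r*np.cos(g),r*np.sin(g),0*g]) for h in(0,.028)])
      return sum(np.abs(sil((a,b)[i],P)-obs[i]).sum() for i in k)
    o=min((minimize(cost,[x0,y0,yw],method='Nelder-Mead',options=dict(initial_simplex=[[x0,y0,yw],[x0+.008,y0,yw],[x0,y0+.008,yw],[x0,y0,yw+9]])) for yw in(-20,0,20)),key=lambda o:o.fun)
    print(k,o.x.round(4),round(o.fun))
run(a0,b0,.434,.006,[(0,),(1,),(0,1)])
run(a,b,.465,.031,[(0,),(1,),(0,1)])
```

```text
0 [278 204  18  20 247] 301
1 [247 222  21  20 234] 331
(0,) [4.3340e-01 5.8000e-03 5.8445e+00] 59
(1,) [ 0.4318  0.0067 -1.9405] 17
(0, 1) [0.4315 0.0064 2.3176] 81
0 [292 209  18  13 132] 180
1 [238 210  21  21 233] 336
(0,) [0.4536 0.041  2.2671] 180
(1,) [ 0.4666  0.0343 15.8643] 18
(0, 1) [0.4662 0.0345 9.4621] 211
```

Request:
carry_out(motion=[[[0,0.05,0],0.095],[[-0.003,0.1,0],0.095],[[-0.006,0.15,0],0.095],[[-0.009,0.2,0],0.095],[[-0.012,0.245,0],0.095],[[-0.012,0.2636,-0.01],0.095],[[-0.012,0.2636,-0.05],0.095],[[-0.012,0.2636,-0.09],0.095],[[-0.012,0.2636,-0.125],0.095],[[-0.012,0.2636,-0.14],0.095],[[-0.012,0.2636,-0.14],0.095]], grip=-1)

```text
time: 39.35
position: [0.4654, 0.0354, 0.0121]
tool_rot: [2.906, -1.184, -0.007]
ft_force: [-12.4, 0.0, 14.0]
grip_width: 1.0
```

Request:
carry_out(motion=[[[0,0,0],0],[[0,0,0],0],[[0,0,0],0],[[0,0,0],0],[[0,0,0],0]], grip=0.2, squeeze=20)

```text
time: 39.85
position: [0.4662, 0.0352, 0.0121]
tool_rot: [2.908, -1.185, -0.003]
ft_force: [-7.7, 1.3, 5.9]
grip_width: 0.642
```

Request:
carry_out(motion=[[[0,0,0.04],0],[[0,0,0.09],0],[[0,0,0.14],0],[[0,0,0.19],0],[[0.03,-0.032,0.2],0],[[0.06,-0.064,0.2],0],[[0.0885,-0.0959,0.2],0],[[0.0885,-0.0959,0.2],0],[[0.0885,-0.0959,0.185],0],[[0.0885,-0.0959,0.176],0],[[0.0885,-0.0959,0.173],0],[[0.0885,-0.0959,0.17],0],[[0.0885,-0.0959,0.167],0],[[0.0885,-0.0959,0.1635],0],[[0.0885,-0.0959,0.1635],0]], squeeze=15)

```text
time: 41.35
position: [0.5541, -0.0622, 0.1752]
tool_rot: [2.905, -1.187, -0.004]
ft_force: [-7.0, -2.8, 4.6]
grip_width: 0.642
```

Request:
carry_out(motion=[[[0,0,0.02],0],[[0,0,0.032],0],[[0.011,0.0086,0.032],0],[[0.011,0.0086,0.012],0],[[0.011,0.0086,0.01],0],[[0.01,0.0099,0.0048],0],[[0.0115,0.0113,0.0013],0],[[0.0115,0.0113,0.0013],0],[[0.0125,0.0115,0.001],0],[[0.0134,0.0118,0.001],0],[[0.0144,0.012,0.001],0],[[0.0144,0.012,0.001],0]], squeeze=12)

```text
time: 42.55
position: [0.57, -0.0514, 0.1781]
tool_rot: [2.904, -1.189, 0.001]
ft_force: [-4.9, -2.8, 8.5]
grip_width: 0.638
```

Request:
carry_out(motion=[[[0.001,0.0002,0.0005],0],[[0.002,0.0005,0.001],0],[[0.0029,0.0007,0.0015],0],[[0.0039,0.001,0.0015],0],[[0.0039,0.001,0.0015],0]])

```text
time: 43.05
position: [0.5746, -0.0484, 0.1774]
tool_rot: [-2.908, 1.188, 0.0]
ft_force: [-0.3, 0.2, -2.0]
grip_width: 0.643
```

Request:
carry_out(motion=[[[0,0,-0.001],0.08],[[0,0,-0.001],0.16],[[0,0,-0.001],0.16]])

```text
time: 43.35
position: [0.5747, -0.0502, 0.1769]
tool_rot: [2.992, -0.953, 0.001]
ft_force: [0.1, -2.5, 1.2]
grip_width: 0.645
```

Request:
carry_out(motion=[[[0,0,0],-0.1],[[0.0008,0.0002,-0.0013],-0.1],[[0.0016,0.0004,-0.0025],-0.1],[[0.0022,0.0006,-0.0033],-0.1],[[0.0022,0.0006,-0.0033],-0.1]])

```text
time: 43.85
position: [0.5767, -0.0482, 0.174]
tool_rot: [2.942, -1.099, 0.0]
ft_force: [-4.9, -1.8, 6.1]
grip_width: 0.642
```

Request:
carry_out(motion=[[[0.0008,0.0002,-0.0013],0],[[0.0016,0.0004,-0.0025],0],[[0.0024,0.0006,-0.0037],0],[[0.0024,0.0006,-0.0037],0]], squeeze=8)

```text
time: 44.25
position: [0.5777, -0.0468, 0.1699]
tool_rot: [2.942, -1.098, -0.005]
ft_force: [-6.3, 0.1, 7.7]
grip_width: 0.654
```

Request:
carry_out(motion=[[[0,0,0],0],[[0.001,0.0003,-0.002],0],[[0.002,0.0005,-0.0035],0],[[0.003,0.0007,-0.005],0],[[0.003,0.0007,-0.005],0]], squeeze=45)

```text
time: 44.75
position: [0.5797, -0.0459, 0.1661]
tool_rot: [2.941, -1.097, -0.008]
ft_force: [-12.6, 0.0, 15.1]
grip_width: 0.642
```

Request:
carry_out(motion=[[[0,0,0],0],[[0,0,-0.001],-0.1],[[0,0,-0.001],-0.2],[[0,0,-0.001],-0.3],[[0,0,-0.001],-0.4],[[0,0,-0.001],-0.5],[[0,0,-0.001],-0.5]], squeeze=22)

```text
time: 45.45
position: [0.5783, -0.0453, 0.163]
tool_rot: [2.576, -1.791, -0.012]
ft_force: [-10.5, 0.4, 5.7]
grip_width: 0.644
```

Request:
carry_out(motion=[[[0,0,0],-0.1],[[0,0,0],-0.2],[[0,0,0],-0.3],[[0,0,0],-0.4],[[0,0,0],-0.4]], squeeze=22)

```text
time: 45.95
position: [0.5774, -0.0434, 0.1617]
tool_rot: [2.17, -2.264, -0.016]
ft_force: [-11.0, 4.1, 2.8]
grip_width: 0.641
```

Run:
```python
from h import *
s=get_state();print(s['torque'],s['ft_force'],np.round(s['joint_positions'],2),s['time'])
```

```text
[1.13446984 2.47427048 0.25190386] [-10.9929445    4.08624692   2.8262542 ] [ 0.59  0.28 -0.66  1.68  0.17  1.25 -1.72] 45.95
```

Request:
carry_out(motion=[[[0,0,0],-0.1],[[0,0,0],-0.2],[[0,0,0],-0.3],[[0,0,0],-0.3]], squeeze=22)

```text
time: 46.35
position: [0.579, -0.0426, 0.1629]
tool_rot: [1.81, -2.563, -0.012]
ft_force: [-9.0, 3.5, 6.8]
grip_width: 0.651
```

Run:
```python
from h import *
s=get_state();print(s['torque'],s['ft_force'],s['time'])
```

```text
[1.51069729 1.95812205 0.70531115] [-9.04220509  3.52174742  6.76674909] 46.35
```

Request:
carry_out(motion=[[[0,0,0.002],0],[[-0.001,0,0.004],0],[[-0.001,0,0.004],0],[[-0.001,0,0.004],0]], grip=-0.5)

```text
time: 46.75
position: [0.5816, -0.047, 0.1678]
tool_rot: [-1.806, 2.569, -0.001]
ft_force: [0.3, -0.2, -0.2]
grip_width: 0.749
```

Request:
carry_out(motion=[[[0,0,0],0],[[0,0,0],0],[[0,0,0.02],0],[[0,0,0.06],0],[[0,0,0.1],0],[[-0.03,0.04,0.1],0],[[-0.06,0.08,0.1],0],[[-0.09,0.13,0.1],0],[[-0.1,0.18,0.1],0],[[-0.1,0.2,0.1],0],[[-0.1,0.2,0.1],0]], grip=-1)

```text
time: 47.85
position: [0.4797, 0.1586, 0.2683]
tool_rot: [-1.817, 2.56, 0.0]
ft_force: [-0.1, 0.2, 0.3]
grip_width: 1.002
```

```bash
cat > fit.py <<'E'
from nut import *
from scipy.optimize import minimize
def avg(n,k=3):
    ds=[eyes.get_image(n) for _ in range(k)]; d=ds[0]; d["pixels"]=np.mean([x["pixels"] for x in ds],0).astype(np.uint8); return d
a=avg("scene");b=avg("top"); print(get_state()['ft_force'])
obs={}
for k,d in((0,a),(1,b)):
    g=cv2.cvtColor(d["pixels"],cv2.COLOR_BGR2GRAY); c=proj(d,[foot+.09*ax])[0].astype(int)
    w=g[c[1]-16:c[1]+17,c[0]-16:c[0]+17]; print(c); print('\n'.join(''.join(' .:-=+*#%@'[min(9,v//20)] for v in r) for r in w))
    m=np.zeros_like(g); s=slice(c[1]-22,c[1]+26),slice(c[0]-24,c[0]+24); m[s]=(g[s]<(58 if k==0 else 52)); n,l,st,ce=cv2.connectedComponentsWithStats(m); i=1+np.argmax(st[1:,4]); mm=(l==i).astype(np.uint8)
    cs,_=cv2.findContours(mm,0,1); o=np.zeros_like(mm); cv2.fillConvexPoly(o,cv2.convexHull(max(cs,key=cv2.contourArea)),1); obs[k]=o; print(st[i])
def hexp(c,Rm):
    g=np.radians(30+60*np.arange(6)); r=.028/np.cos(np.pi/6)
    return np.vstack([c+Rm.apply(np.c_[r*np.cos(g),r*np.sin(g),0*g+h]) for h in(0,.028)])
def sil(d,P):
    q=cv2.convexHull(proj(d,P).astype(np.float32)); m=np.zeros((1680,2240),np.uint8); cv2.fillConvexPoly(m,((q+.5)*4).astype(int),1); return cv2.resize(m.astype(np.float32),(560,420),interpolation=cv2.INTER_AREA)
def cost(q):
    x,y,z,yaw,tx,ty=q; Rm=R.from_euler('z',14,degrees=True)*R.from_euler('y',-ld+tx,degrees=True)*R.from_euler('x',ty,degrees=True)*R.from_euler('z',yaw,degrees=True)
    P=hexp(foot+M.apply([x,y,z])/1000,Rm); return sum(np.abs(sil(d,P)-obs[k]).sum()/(obs[k].sum()+1) for k,d in((0,a),(1,b)))
for z,yw in((72,-72),(72,-50),(80,-72)):
    x0=np.array([0,0,z,yw,0,0.]); o=minimize(cost,x0,method='Nelder-Mead',options=dict(initial_simplex=[x0]+[x0+d for d in np.diag([4,4,5,12,8,8])],maxfev=350)); print(o.x.round(1),round(o.fun,3))
E
python3 fit.py
```

```text
[ 0.57664702 -0.10927473  0.4300941 ]
[293 220]
######################*+=========
######################*+=========
######################*++========
######################**+========
######################**+========
#######################*+========
#######################*+========
######################**+========
################******++=========
#############**+++++==---==++++++
###########**+=--==--::::=+******
##########*+=-::::-::.:.:-+*#####
########**+-::.:.:::::..:-+*#####
#######*+=-::..:::.:.....:=*#####
#####**+=:::::::::::.....:-+*####
####*+=-::.:::::::::..:.::-=*####
####*=-::.:::::::::......::=**###
####*=-.::::--::::.:......:-+****
####*+-:.::-=-:::...:..::..:-=+++
#####+-::::---:..::........::-===
#####*=::.:--::.:..:..::::.::-===
#####*+-:.:::::.::.:.::.....:-===
######+=:::::......:........:-===
######*=::::.............::::-===
######*+-::.::...:.......::--====
######*+-:....:..:.....::--======
######*+-:....:.:...:::--========
####**+=-::...::....::--==++=====
###*+=--:::.:::::::::--=++++=====
##**=----::::::------==+++++=====
#**+=-----::----======++++++++==
[... 677 characters left out ...]
==
====       :+*-==:::--      :====
====.     .-+-.....::      .=====
====:     .:-=-. ..:-      :+====
====.      :=-.. ...       :=====
====:       .......:       :-====
====-        ......:.     .--====
=====.    .: .:::...      .-+====
-====::  :+*-             :-=====
-====--:.+*=  .          .:-=====
======:::-:              .-==-===
======:-::.           . ::-======
======::--:.      ..:::--:--=====
=======:::--.  ...:-----::-======
--======-:::-::---:--:::-:=======
==--======:-:::-::::::----=======
==========:-::::::-----==========
[262 164  25  27 421]
[ -5.1   0.9  65.8 -54.7  -5.3  -1. ] 0.157
[ -2.5   1.5  68.5 -54.9  -8.6   2.4] 0.194
[ -3.2   1.   66.9 -56.   -5.1  -0.4] 0.167
```

The nut is now flush on the mast at about 67–69 mm with the pin on the land, and its marks are about 17° short of the pin. I'll regrip on the next flats and finish the turn.

Request:
carry_out(motion=[[[0.02,-0.045,0],0.14],[[0.04,-0.09,0],0.28],[[0.06,-0.135,0],0.42],[[0.085,-0.175,0],0.56],[[0.098,-0.198,0],0.7],[[0.098,-0.198,0],0.84],[[0.098,-0.198,0],0.98],[[0.098,-0.198,-0.03],1.11],[[0.098,-0.198,-0.07],1.11],[[0.098,-0.198,-0.095],1.11],[[0.098,-0.198,-0.101],1.11],[[0.098,-0.198,-0.101],1.11]], grip=-1)

```text
time: 49.35
position: [0.5786, -0.0458, 0.1659]
tool_rot: [2.889, -1.234, -0.003]
ft_force: [-0.5, 0.5, 0.5]
grip_width: 1.0
```

Request:
carry_out(motion=[[[0,0,0],0],[[0,0,0],0],[[0,0,0],0],[[0,0,0],0],[[0,0,0],0]], grip=0.2, squeeze=20)

```text
time: 49.85
position: [0.5767, -0.0412, 0.1671]
tool_rot: [-2.89, 1.228, 0.01]
ft_force: [-7.7, 5.5, 4.7]
grip_width: 0.681
```

Request:
carry_out(motion=[[[0,0,0],-0.1],[[0,0,0],-0.2],[[0,0,0],-0.3],[[0,0,0],-0.4],[[0,0,0],-0.4]])

```text
time: 50.35
position: [0.5772, -0.0397, 0.1679]
tool_rot: [-2.589, 1.777, 0.009]
ft_force: [-8.8, 7.3, 8.8]
grip_width: 0.68
```

Run:
```python
from h import *
s=get_state();print(s['torque'],s['ft_force'],s['time'])
```

```text
[1.9069594  1.90322096 0.43320266] [-8.8000956   7.33598907  8.82106725] 50.35
```

Request:
carry_out(motion=[[[0,0,0],0],[[0,0,0],0],[[0,0,0],0],[[0,0,0.03],0],[[0,0,0.07],0],[[0,0,0.1],0],[[-0.03,0.04,0.1],0],[[-0.06,0.08,0.1],0],[[-0.09,0.13,0.1],0],[[-0.1,0.18,0.1],0],[[-0.1,0.2,0.1],0]], grip=-1)

```text
time: 51.45
position: [0.4777, 0.1585, 0.2675]
tool_rot: [-2.59, 1.777, -0.004]
ft_force: [-0.3, -0.0, -0.4]
grip_width: 0.998
```

```bash
python3 fit.py
python3 - <<'E'
from nut import *
b=img("top");a=img("scene")
# where marks should be (rim radius ~24, height 28 above underside 72) if locked, for lean 31/34, delta 16
for l in(31,34):
    M2=R.from_euler('z',14,degrees=True)*R.from_euler('y',-l,degrees=True)
    for dl in(12,18):
        for h in(.1,):
            g=np.radians(90+dl); q=np.array([foot+M2.apply([s*.024*np.cos(g),s*.024*np.sin(g),h]) for s in(1,-1)])
            print(l,dl,(proj(b,q)-[258,160]).round(1).tolist(),(proj(a,q)-[277,204]).round(1).tolist())
E
```

```text
[0.4025185  0.06365466 0.51706304]
[293 220]
################################*
###############################**
##############################*++
############################**++=
###########################**+===
##########################**+====
#########################**+=====
################**********++=====
##############**++++++++++=======
#############*+=---===----==+====
###########**+=-:::--:::::-++++==
#########**+=-::..::::...:-=***+=
#######**+=-::::::::......:=****+
######*+=-::.::::::::.:...:=+##**
#####*+-::::::::::::..:...:-+*###
#####+=:::::::::::::..:....:=+###
####*+-:.:::::::::::...:....-+***
####*=::::-:::::::..::..:...:-+++
####+-:::---:::::.:::.:.:...:-===
####+-:::--::.:..::.:.......:-===
###*+-::::::.:.::...........:-===
####*=:.::::....:.::.:..:..::-===
####*+-.......:.:::........::-===
#####+=:..:...:.:.:...::.:::-====
#####*=-:........:......::::-====
#####*+-:.....:..:::::::----=====
#####*+-::........::::--=========
####*+=-:.......:.::--==+++======
###*+=-::::::::::::-==++++++=====
##*+=---::::::-::--==+++++++=====
#*+==-------------==++++++++====+
*
[... 920 characters left out ...]
=:-*+:              .:--====
======::.                :-::-===
======::.               .:::-====
=======::.              :::-=====
=======:--            .:-:-+=====
-=======::...::.:.:...:--:-======
--=======:--:--:---:--:-:-+======
==-:======:::::-::-:-::---=======
==========::--::::::---==========
[262 165  25  25 418]
[ -3.5   2.3  67.2 -67.2  -8.1   4.1] 0.184
[ -4.1   2.5  67.5 -48.4  -6.5   1.7] 0.216
[ -3.9   1.9  68.3 -58.8  -5.4  -3.9] 0.196
31 12 [[7.8, 20.1], [24.7, 12.7]] [[22.0, 8.9], [10.0, 19.3]]
31 18 [[8.2, 20.9], [24.3, 11.9]] [[21.3, 8.8], [10.7, 19.3]]
34 12 [[8.2, 21.9], [25.1, 14.5]] [[20.9, 8.6], [8.8, 18.8]]
34 18 [[8.6, 22.7], [24.6, 13.8]] [[20.2, 8.6], [9.5, 18.8]]
```

Run:
```python
from h import *
P=np.mean([eyes.get_image("top")["pixels"] for _ in range(4)],0); s=(P[...,2]-P[...,0])[168:190,260:286].round().astype(int); g=P.mean(2)[168:190,260:286].round().astype(int)
print('R-B'); print('\n'.join(' '.join('%3d'%v for v in r) for r in s)); print('gray'); print('\n'.join(' '.join('%3d'%v for v in r) for r in g))
```

```text
R-B
 72  72  70  74  75  63  23  -2   4  -1   0  -2  -4  -2  -2   0   1  -2  -4  -5  -4  24  60  74  72  74
 70  74  71  74  77  37  -3  -1  -4  -3  -5   4  -1   4   1   0  -3  -2  -4   1  -7   4  44  76  76  72
 72  73  74  77  74  -1  -2  -5  -2   2   3   2   0   2  -2   0   5   4   2   0  -1  -8  36  81  76  72
 70  73  70  73  31  -8   0   4   5   2  -2   1  -3   0   0  -2   2  -1  -4   1   2  -8  10  48  75  72
 70  70  72  50  -4   2   0   0  -4   0   0  -2   5   0  -4  -4   0   3  -1   2  -6   2   0  10  45  76
 70  76  75  14  -4   1  -2   1   0   1  -4   0   4   4  -4  -3  -1  -6  -6  -1   0   0  -2  -6  36  77
 71  71  31  -5  -1  -2   4  -3   3  -1   1   0   2  -4   1   6   2  -2   0   1  -2   5   4   6   4  47
 72  58  -1  -4  -3  -5  -2  -1  -1   2  12  -1   0   2   2  13   4   1   8  17   9   8  13  13  -7  35
 73  75  -4  -3   4  -1   0  -4  -2  12  49  45  13   0   2   1  31  35  64  56  27  11  14   4  -4   7
 75  77  12   1  -2   2  -3   2  -1  20  64  97  36  -2   0  17  46  73  86  85  15  -2   2   4  -4   8
 71  74  21  -1  -4   0   3   1   0   7  62  60   6  10 
[... 2784 characters left out ...]
 134 123  63   8  33  38  38  38  42  44  17   4  15  14  17  14  16  35  54
 83  82  84  85  46  61 126 118  59   9   8   8  11   4   5   8   7   7  13  17   9   7  11  19  51  56
 80  80  85  84  51  50  23   0   3   9   8   8  16   5   8  14   3   6  12  17  10  10  23  43  56  54
 81  82  85  85  54  46  32  10   6  10  12  13  12  10  15  14   7  14  20   7   8  14  30  54  51  49
 82  83  87  85  79  53  55  31  11  15   8  12  16   7  10   6   5  10  10  10  10  17  48  58  60  69
 86  88  86  82  79  55  50  54   3  16  11  11  12  11  10  15  12  19  16   9  11  38  60  57  64 100
 85  84  82  81  88  84  55  49  33  38  31  39  33  41  37  35  39  31  35  44  37  57  51  51  63  88
```

The marks now run parallel to the pin (slope 0.51 against 0.52), so the pin looks to be in the groove. I'll confirm by regripping and twisting clockwise against the stop.

Request:
carry_out(motion=[[[0.02,-0.045,0],0.1],[[0.04,-0.09,0],0.15],[[0.06,-0.135,0],0.15],[[0.085,-0.175,0],0.15],[[0.099,-0.198,0],0.15],[[0.099,-0.198,-0.03],0.15],[[0.099,-0.198,-0.07],0.15],[[0.099,-0.198,-0.095],0.15],[[0.099,-0.198,-0.099],0.15],[[0.099,-0.198,-0.099],0.15]], grip=-1)

```text
time: 53.05
position: [0.5779, -0.0431, 0.1674]
tool_rot: [2.713, -1.583, -0.002]
ft_force: [0.2, -0.7, 0.4]
grip_width: 0.997
```

Request:
carry_out(motion=[[[0,0,0],0],[[0,0,0],0],[[0,0,0],0],[[0,0,0],0],[[0,0,0],0]], grip=0.2, squeeze=15)

```text
time: 53.55
position: [0.5774, -0.0406, 0.1683]
tool_rot: [-2.714, 1.58, 0.004]
ft_force: [-3.3, 3.9, 4.4]
grip_width: 0.673
```

Request:
carry_out(motion=[[[0,0,0],-0.1],[[0,0,0],-0.2],[[0,0,0],-0.25],[[0,0,0],-0.25]])

```text
time: 53.95
position: [0.5786, -0.0398, 0.1688]
tool_rot: [-2.496, 1.903, 0.001]
ft_force: [-1.1, 5.6, 5.1]
grip_width: 0.666
```

Run:
```python
from h import *
s=get_state();print(s['torque'],s['ft_force'],s['time'])
```

```text
[1.43842174 0.33300485 0.42349579] [-1.08128824  5.56169214  5.07654694] 53.95
```

Request:
carry_out(motion=[[[0,0,0],0],[[0,0,0],0],[[0,0,0],0],[[0,0,0.03],0],[[0,0,0.07],0],[[0,0,0.1],0],[[-0.03,0.04,0.1],0],[[-0.06,0.08,0.1],0],[[-0.09,0.13,0.1],0],[[-0.1,0.18,0.1],0],[[-0.1,0.2,0.1],0]], grip=-1)

```text
time: 55.05
position: [0.4762, 0.1605, 0.2681]
tool_rot: [2.499, -1.904, 0.003]
ft_force: [1.4, -0.0, -0.5]
grip_width: 0.999
```

Run:
```python
from h import *
P=np.mean([eyes.get_image("top")["pixels"] for _ in range(4)],0); s=(P[...,2]-P[...,0])[168:190,260:286].round().astype(int); g=P.mean(2)[168:190,260:286].round().astype(int)
print('R-B'); print('\n'.join(' '.join('%3d'%v for v in r) for r in s[6:14])); print('gray'); print('\n'.join(' '.join('%3d'%v for v in r) for r in g[4:18]))
```

```text
R-B
 72  56  -1  -3  -2  -2  -2   2   2   3   5   1   0  -1  -1   6   0  -4   0  -1  -3   1  -4   7  48  80
 72  74   0  -1   0   6  -4  -3   1   4  25  -1   2   1   4  29  11   0  14  18   0   6   9  10  15  78
 75  77   4  -6  -8   1   6   3  -4  -1  20  40  21  -1   0   0  37  52  70  58   9  13  14  10  -1  45
 75  72  22  -4  -2   0  -1  -1   2   8  59  94  36  -4   2  12  56  82  86  84   0  10   7   0  -1  39
 72  72  30  -4  -3   1   3  -3  -1  26  97  64   4   3  26  47  44  55  86  82  -1   0  -3  -4  -6  29
 69  78  76   5  -4  -1  -3   3  -1  -5  -2 -10  -9   0  29  49  66  31  39  14  -1   2   1  -4  -5   3
 68  70  75  24  -3   0   2   4  -2   0   0  -2  -1  -8   8  45  40  -2   0  -4  -6   2  -3   4  -6   2
 69  71  72  45  -3   3   8  11   7   1  -1  -2   0   0  -3  -4  -1  -8   0   2   0   0  -1  -5  -3  26
gray
 84  83  61   1   6   8   9  13   7  11  13  11   9  10  19   9   8  10  11  14   7  13   5  27  89  87
 83  61   3   5  17  16  14  10   8  12  10  13  35  23   8  14  10   6  11  15   9   4   6  13  52  88
 85  66   1   2   3  13   8  12   9   9  13  35  49
[... 496 characters left out ...]
   5  33  36  28  30  19  24  28  52  70  33  44  13   0   4  13  14   9  15
 84  88  83  26   6   8  16  29  22  36  39  32  27  18  32  52  46   6   0   7   6  13   7  12  12  11
 84  85  82  45  11  49  86  99  68  12  42  37  31  24  30  32   3   6   9   7  11  12  12  10   4  25
 80  83  81  46  61 129 129 122  95  17  42  41  37  31  32  35   5  11   6  14  16  12  14  11  16  52
 80  84  81  53  52  63  54   0   3   4  17  25  22  32  31  44  10  10  14  10  15  12  12  16  42  62
 81  83  90  86  50  22   2   4   8   9  11   9   7  16   4   3   5  10   7  11  12   5  20  41  61  59
 83  86  85  84  84  29   4  15  15  13  16  15  13  12  18   9  18   9  18   8   9  17  44  58  53  46
```

Request:
carry_out(motion=[[[0.02,-0.045,0],0.09],[[0.04,-0.09,0],0.09],[[0.06,-0.135,0],0.09],[[0.085,-0.175,0],0.09],[[0.1,-0.2,0],0.09],[[0.1,-0.2,-0.03],0.09],[[0.1,-0.2,-0.07],0.09],[[0.1,-0.2,-0.095],0.09],[[0.1,-0.2,-0.1],0.09],[[0.1,-0.2,-0.1],0.09]], grip=-1)

```text
time: 56.25
position: [0.5776, -0.0448, 0.1668]
tool_rot: [2.575, -1.797, -0.002]
ft_force: [-0.5, 1.1, -0.4]
grip_width: 1.002
```

Request:
carry_out(motion=[[[0,0,0],0],[[0,0,0],0],[[0,0,0],0],[[0,0,0],0],[[0,0,0],-0.1],[[0,0,0],-0.2],[[0,0,0],-0.3],[[0,0,0],-0.35],[[0,0,0],-0.35]], grip=0.2, squeeze=20)

```text
time: 57.15
position: [0.5785, -0.0412, 0.1685]
tool_rot: [-2.231, 2.211, -0.001]
ft_force: [-1.5, 2.6, 3.5]
grip_width: 0.669
```

Run:
```python
from h import *
s=get_state();print(s['torque'],s['ft_force'],s['time'])
```

```text
[0.67897034 0.16484592 1.10955651] [-1.51709319  2.64842863  3.53694309] 57.15
```

Request:
carry_out(motion=[[[0,0,0],0],[[0,0,0],0],[[0,0,0],0],[[0,0,0.03],0],[[0,0,0.07],0],[[0,0,0.1],0],[[-0.03,0.04,0.1],0],[[-0.06,0.08,0.1],0],[[-0.09,0.13,0.1],0],[[-0.1,0.18,0.1],0],[[-0.1,0.2,0.1],0]], grip=-1)

```text
time: 58.25
position: [0.4763, 0.1604, 0.2681]
tool_rot: [-2.23, 2.213, -0.002]
ft_force: [0.4, 0.3, -0.5]
grip_width: 1.001
```

Run:
```python
from h import *
P=np.mean([eyes.get_image("top")["pixels"] for _ in range(4)],0); s=(P[...,2]-P[...,0])[168:190,260:286].round().astype(int); g=P.mean(2)[168:190,260:286].round().astype(int)
print('R-B'); print('\n'.join(' '.join('%3d'%v for v in r) for r in s[6:14])); print('gray'); print('\n'.join(' '.join('%3d'%v for v in r) for r in g[4:18]))
```

```text
R-B
 73  74  15  -2  -2  -2   2  -6  -3   0   2  -2  -1   2   0  12   4  -2  -1  -6  -5   0  -1   9  44  78
 72  74  18  -7   2  -1   0  -3   1   8  18  -1   2   0   3  30  26   1  10   5   4   4   3   1  17  80
 74  73  20  -8  -4   6  -4   0  -3  -2   4  37  21  -1   2  -3  32  50  72  60  21  10  13  10   6  64
 72  72  54  -2  -1  -4   3   2   0  11  59  96  36  -4   1  16  58  82  88  82   1  12  10   4   2  48
 72  72  78  20  -1  -1  -4  -2  -4  26  98  66   0   4  27  46  48  69  85  85  -3  -2  -1  -5  -1  36
 70  73  70  22  -7  -1  -2   1   3  -2  -4  -9  -5   5  26  52  44   7  38  10  -3  -2  -2   2  -8  32
 73  72  70  54   4   3   4   8   7  -3   0   1   0  -7  14  61  -4  -5   0  -1  -4   1   1  -2  -5  10
 69  70  77  76  18  10  15  14   4  -3  -1  -3   1   0  -5  -5   2  -2  -3   2  -4   1  -1  -1  -5  27
gray
 87  82  12   5   5   8  12   2   9  13  11  11  13  14  14  12  11  10  11  14  13  13   6  35  94  88
 86  83   3   6   6  12  17   9  11   9   8  17  32  36  22   6   8  13   9   6  10   9   5  12  52  88
 85  87  19   5  10  12  11  15   9  12  18  37  48
[... 496 characters left out ...]
  15  28  35  27  34  14  14  31  51  50   4  45  20   4  10   5  11   8  33
 80  83  81  48  13  42  56  81  58  38  38  36  23  18  44  64   7   9   5   6   8   4   7  16  10  17
 83  81  83  87  75 128 126 123  63  21  42  42  29  24  19  16   7   2   7  18   8   9  15   8  10  27
 80  84  87  79  50 118  62  57   2  10  36  43  26  31  38  20  10   9   4   7  20  11  11   2  25  58
 81  84  84  82  42   0   4   8   9   9  14  12   7  27  35  32   6  13   6  19  19  13   9  16  38  61
 88  85  81  83  85  12   3   9  11   7  13   6  17  10  11   5   7  12  12   9   7  13  19  39  56  62
 83  80  81  85  83  31  11  13   4  15  18  18  14   9  10  11   9  13  14  12   8  19  41  61  54  58
```

```bash
python3 -c "
from h import *
s=get_state();print(s['time'],s['ft_force']);print(ticket.close_job())"
```

```text
58.45 [ 0.01111263 -0.30960677 -0.57753197]
the job is handed in; nothing more can be done
None
```

The antenna element is built up and handed in at 58.5 s. I think the nut is locked, but I inferred that from how far it turned and the stop I felt; I did not see the pin in the groove. There is no verdict yet.

**Insulator and disc:** I tilted each part in the jaws against the mast tip. I then lowered each along the mast until the reaction was along the axis, about 9–10 N. Pictures taken after release showed both seated square.

**Nut:**
- **First try failed:** the slot missed the pin, and on release the nut tipped toward the robot onto the pin and hub edge. I picked it up, laid it on the table and started again. While I regripped it there, the arm showed about 14 N, probably a fingertip on the mount's base.
- **Second try:** the nut dropped over the pin. I pushed it down with about 21 N and turned it clockwise in four grips. The last grip met a stop: about 1.1 N·m, against 0.4 N·m before, and the nut barely moved while the tool turned 20°.

**Last checks:**
- **Position:** before the last two turns, the nut sat within about 8° of flush, 67–68 mm above the mast foot. That is nearer the on-pin height (69 mm) than the locked height (72 mm). I took no height fit after the last turn, and 3 mm is near what the cameras can resolve.
- **Turn:** the total from the start is about 80–88°, past the 75° needed. The white marks ended about 13° beyond my estimate of the pin angle, which is more than the 7° of play in the groove. The two measurements disagree, probably because the pin angle was only good to a few degrees.
- **Bystanders:** I did not move toward the helixes, block or spanner, but I did not check them in a final picture. The gripper was clear of everything at hand-in.

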